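# Store bottles and dishes in the chest, lower its heavy cover, clamp it

### The arm

A 7-joint arm with a two-finger parallel gripper is mounted at the origin on a cart in front of the work surface, level with it; the furniture and walls round the work are solid. World frame = base frame: x ahead of the robot, y to its left, z up, the work surface at z = 0. Lengths are in m, angles in rad, forces in N, time in s.
With the tool pointing down it reaches from about 0.4 to 0.925 m from the base axis. Payload 5.6 kg.
Tool frame: the origin (TCP) lies between the finger pads; the fingertips stand 25 mm ahead of it and the grasp point (between the pads) lies 6 mm ahead of it; x points along the fingers, y is the direction in which the jaws open and shut, and the axes are right-handed (so a half turn about x gives the same grasp; the last joint's range is limited). The gripper opens to 85 mm and grips with 20 to 120 N. Pads are 22 mm wide; open, the fingers measure 114 mm over their backs; the gripper's body (76 mm by 85 mm) begins 54 mm behind the grasp point. The pads swing forward as they close: fully open they stand 13 mm farther back than shut.
Start: joints at [1.17, 0.468, -0.012, 1.603, 0.006, 1.071, -0.056], TCP at [0.228, -0.609, 0.256] pointing down, gripper open.
Joint ranges: [-2.53, 2.53], [-0.31, 2.02], [-1.57, 1.55], [0.28, 2.44], [-1.29, 4.43], [0.15, 1.84], [-2.92, 2.92]. Speed limits (rad/s): [2.57, 2.57, 3.14, 3.14, 3.14, 3.14, 3.14].

### API

Orientations are given as a unit quaternion [w, x, y, z].
In Python, from workcell import telemetry, vision, env gives the robot as it stands.
- The arm moves only by the tool servo_tool, never from a script. Its argument "rows" is text: rows parted by semicolons, each of 4 numbers parted by spaces: the shift along the world's x, y, z in mm, then the turn about the world's z in degrees. A call has 1 to 10 rows; each row shifts and turns the pose as measured when the row begins; what a row does not reach is not made up. A row lasts 1/10 s, in which the tool goes at most 50 mm and 8.59 degrees, less where a joint would pass 70% of its speed; a pose out of reach is approached as far as the arm can. A call with a gripper value outside its range is refused whole. "gripper" is the finger opening in mm, from 0 to 85.4, set as the call begins (left out, the last holds). The fingers move at their own pace and stop on an object; "squeeze" is the grip in N (left out, the last holds). Time passes only in rows, so rows that do not move let the fingers close. It gives the time, the measured TCP pose, the force and the opening at its end, in the units of the state.
- telemetry.read_state(): the state, without advancing time (a new reading comes with each control period).
- vision.capture(name): name is "scene" or "top" or "wrist"; returns (picture, depth): 420x560x3 uint8, red, green, blue; 420x560 float32, m along the optical axis (not along the pixel's ray), 0 where there is no reading.
- vision.camera_model(name): a dict with "fx", "fy", "cx", "cy" (pixels), "dist" ([k1, k2, p1, p2, k3] as OpenCV has them; the pictures are not rectified), "T" (4x4, takes a point from camera to world coordinates); the wrist camera has in their place "hand_eye" (4x4, takes a point from camera to tool coordinates, whose origin is the TCP and whose axes are the tool frame's). Camera axes: x right, y up, looking along -z (the intrinsics and any distortion apply to the point x, -y, -z); pixel columns grow to the right and rows downward; lengths in m; the calibration is good to about 2 mm. A picture is of the moment at which its call begins: read the wrist's pose just before it. camera_model takes no time and is no camera call.
- env.finish_job(): hands the job in, once; it reports no verdict.
The state is a dict: "clock": time; "joints": joint angles; "joint_velocities": joint speeds; "joint_efforts": joint torques, N m; "eef_pos": TCP position; "eef_rot": TCP orientation; "ft_force": force on the tool from outside, world axes, zero at the start; "wrist_torque": the same for the moment, N m; "grip_width": finger opening in m.
Only numpy, scipy, OpenCV 4.12 (cv2) and the standard library are available. Lean on these libraries where they do the work, as an engineer would, in place of code of your own. Each camera call takes 0.05 s, during which the arm holds its last target.

### The job

Put the white plastic reagent bottles and the stack of culture dishes away in the storage chest: first swing the clamp arm that was left over its opening fully back, then stand every white bottle and the dish stack upright on the chest floor. Lower the heavy hinged cover all the way down without letting it fall or slam (the clamp must stay swung back until the cover is down), then swing the clamp over centre onto the cover; leave the glass bottle and the tape roll where they are.

Things in the scene. Friction and masses are not known exactly. Their poses are not given: they have to be found in the camera images.
- chest: white open-topped storage chest, fixed to the bench, 280 (x) x 200 (y) x 95 mm high, walls and floor 10 mm thick (inside 260 x 180 mm). Origin at the centre of its underside; the cover hinge runs along its +y rim, the clamp stands at its -y side
- cover (a joint): hinged steel-framed window cover of the chest, 280 x 200 x 14 mm, 0.9 kg; 0 = shut on the rim, grows as it opens (pi/2 = upright, stop at 2.0 leaning back to the chest's +y side). Starts open at 1.7 to 1.9 and stays there by hinge friction (0.35 N m); once pushed below about 1.2 it falls shut by its weight unless it is held
- cover_hinge (a point): point on the cover's hinge line, at the middle of the chest's +y rim, 95 mm above the chest's underside; its axes turn with the cover, x along the hinge line like the chest's x
- cover_bar (a point): middle of the cover's handle: a round steel bar 12 mm thick and 100 mm long between its two end brackets, parallel to the hinge and 240 mm from it (and 8 mm towards the cover's outer face); it stands off the cover's free edge with a 34 mm gap between bar and edge. Centred at chest x = -55 mm. Axes turn with the cover
- clamp (a joint): over-centre clamp at the chest's -y side, a crank of two limbs at a right angle; 0 = clamped (hold-down arm level over the cover, handle upright), 1.45 = swung fully back (arm upright, handle level, pointing away from the chest). It is heavy (0.5 kg): its own weight throws it over to 0 from below about 0.95 and to 1.45 from above that, and holds it there; pushing it over centre takes about 0.15 N m. Starts clamped
- clamp_pivot (a point): the clamp's pivot, 118 mm above the chest's underside, at chest x = +90 mm, y = -115 mm; it turns about the chest's x direction
- clamp_arm_end (a point): end of the clamp's flat steel hold-down arm, 16 mm wide, 12 mm thick, 80 mm from the pivot
- clamp_handle_end (a point): end of the clamp's round rubber-sleeved handle, 16 mm thick, 95 mm from the pivot
- bottle_a: white plastic reagent bottle with a screw cap, body 42 mm across, 68 mm tall, cap (top 14 mm) 31 mm across, 0.06 kg; may be absent. Origin at the centre of its underside, z up along the bottle; its cap is white
- bottle_b: white plastic reagent bottle with a screw cap, body 42 mm across, 68 mm tall, cap (top 14 mm) 31 mm across, 0.06 kg; may be absent. Origin at the centre of its underside, z up along the bottle; its cap is red
- bottle_c: white plastic reagent bottle with a screw cap, body 42 mm across, 68 mm tall, cap (top 14 mm) 31 mm across, 0.06 kg; may be absent. Origin at the centre of its underside, z up along the bottle; its cap is blue
- bottle_d: larger white plastic reagent bottle with a red screw cap, body 52 mm across, 85 mm tall, cap (top 16 mm) 38 mm across, 0.06 kg; may be absent. Origin at the centre of its underside, z up along the bottle
- glass_bottle: bystander: clear glass bottle with an orange cap, 56 mm across, 99 mm tall, standing among the white bottles; not to be stored. Origin at the centre of its underside
- dishes: one rigid stack of clear culture dishes with cream filling, 61 mm across, 62 mm tall, 0.07 kg, to be stored as one piece; always present. Origin at the centre of its underside, z up
- tape: bystander: roll of green tape lying flat, 77 mm across, 19 mm tall. Origin at the centre of its underside
Things that resemble listed ones, but are neither listed nor needed, are in the scene too. Leave any green or yellow look-alike of the bottle_c alone.

How it is judged:
On the way, in this order (a step that is already met when the one before it is completed fails the run):
1. the clamp is swung fully back (joint above 1.2) (value of joint clamp above 1.2 rad), for 0.2 s.
2. all white bottles and the dish stack stand upright in the chest, the cover still open (x of bottle_a in the frame of chest between -0.115 and 0.115 m and y of bottle_a in the frame of chest between -0.08 and 0.08 m and z of each of bottle_a, bottle_b, bottle_c, bottle_d, dishes in the frame of chest below 0.03 m and angle between each of bottle_a, bottle_b, bottle_c, bottle_d, dishes's own z axis and vertical below 0.2 rad and x of bottle_b in the frame of chest between -0.115 and 0.115 m and y of bottle_b in the frame of chest between -0.08 and 0.08 m and x of bottle_c in the frame of chest between -0.115 and 0.115 m and y of bottle_c in the frame of chest between -0.08 and 0.08 m and x of bottle_d in the frame of chest between -0.115 and 0.115 m and y of bottle_d in the frame of chest between -0.08 and 0.08 m and x of dishes in the frame of chest between -0.115 and 0.115 m and y of dishes in the frame of chest between -0.08 and 0.08 m and value of joint cover above 1 rad), for 0.2 s.
3. the cover is down with the clamp still back and the load inside (value of joint cover below 0.04 rad and value of joint clamp above 1.2 rad and x of bottle_a in the frame of chest between -0.115 and 0.115 m and y of bottle_a in the frame of chest between -0.08 and 0.08 m and z of each of bottle_a, bottle_b, bottle_c, bottle_d, dishes in the frame of chest below 0.03 m and angle between each of bottle_a, bottle_b, bottle_c, bottle_d, dishes's own z axis and vertical below 0.2 rad and x of bottle_b in the frame of chest between -0.115 and 0.115 m and y of bottle_b in the frame of chest between -0.08 and 0.08 m and x of bottle_c in the frame of chest between -0.115 and 0.115 m and y of bottle_c in the frame of chest between -0.08 and 0.08 m and x of bottle_d in the frame of chest between -0.115 and 0.115 m and y of bottle_d in the frame of chest between -0.08 and 0.08 m and x of dishes in the frame of chest between -0.115 and 0.115 m and y of dishes in the frame of chest between -0.08 and 0.08 m), for 0.2 s.
4. the clamp is over centre on the shut cover (value of joint cover below 0.04 rad and value of joint clamp below 0.12 rad), for 0.2 s.
At the end, for the whole second after the job is handed in: Every white bottle present and the dish stack stand in the chest (origin within 115 mm in x and 80 mm in y of the chest's centre and under 30 mm above its underside, tilt under 0.2 rad), the cover is shut (under 0.04 rad) and the clamp is on (under 0.12 rad) (all of step 4 and x of bottle_a in the frame of chest between -0.115 and 0.115 m and y of bottle_a in the frame of chest between -0.08 and 0.08 m and z of each of bottle_a, bottle_b, bottle_c, bottle_d, dishes in the frame of chest below 0.03 m and angle between each of bottle_a, bottle_b, bottle_c, bottle_d, dishes's own z axis and vertical below 0.2 rad and x of bottle_b in the frame of chest between -0.115 and 0.115 m and y of bottle_b in the frame of chest between -0.08 and 0.08 m and x of bottle_c in the frame of chest between -0.115 and 0.115 m and y of bottle_c in the frame of chest between -0.08 and 0.08 m and x of bottle_d in the frame of chest between -0.115 and 0.115 m and y of bottle_d in the frame of chest between -0.08 and 0.08 m and x of dishes in the frame of chest between -0.115 and 0.115 m and y of dishes in the frame of chest between -0.08 and 0.08 m); the robot touches nothing.
It fails at once if the cover slams: it comes down the last 0.6 rad faster than 2 rad/s (value of joint cover below 0.6 rad and velocity of joint cover below -2 rad/s).
It fails at once if the cover is lowered onto a clamp that is not swung back, or the clamp is swung in under a raised cover (value of joint cover between 0.06 and 0.35 rad and value of joint clamp below 1 rad).
It fails at once if a bystander (glass bottle, tape roll) is shoved more than 40 mm (distance of any of glass_bottle, tape from where it was at the start of the episode above 0.04 m).
Of bottle_a, bottle_b, bottle_c, bottle_d only 2 to 4 are there at a start; the rules pass over those that are not, and their reading is None.
At some moment in a run one of dishes may be knocked a few centimetres aside while the robot is not near it.
It also fails if it takes over 210 s, if anything falls off the work surface, if the arm or the gripper's body presses on something with over 40 N, if the wrist force passes 120 N, or if a joint passes its speed limit or range.

## Working session

There is one attempt and no reset: what is moved stays moved. The work goes in short steps, Python scripts to look and compute and a tool call to move; the robot and the scene stay as the last step left them, time stands still between calls to the robot, and variables do not carry over. Pictures are saved under pics/ and viewed, and the job is handed in when it is done.

Besides the shell and the picture viewer there is one more tool, called after "Request:" as name(argument=value, ...) on one line, values as JSON. servo_tool: Moves the arm, as the interface text tells. Its arguments: {"type":"object","properties":{"rows":{"type":"string"},"gripper":{"type":"number"},"squeeze":{"type":"number"}},"required":["rows"]}

```bash
ls; mkdir -p pics
cat > h.py <<'E'
import numpy as np,cv2
from workcell import telemetry, vision, env
from scipy.spatial.transform import Rotation as R
def snap(name,fn,crop=None,scale=1):
    st=telemetry.read_state()
    im,d=vision.capture(name)
    np.savez('last_%s.npz'%name,im=im,d=d,p=st['eef_pos'],q=st['eef_rot'])
    save(im,fn,crop,scale)
    return im,d
def save(im,fn,crop=None,scale=1):
    if crop: im=im[crop[1]:crop[3],crop[0]:crop[2]]
    if scale!=1: im=cv2.resize(im,None,fx=scale,fy=scale,interpolation=cv2.INTER_CUBIC)
    cv2.imwrite('pics/'+fn,im[:,:,::-1])
def TT(name,z):
    m=vision.camera_model(name)
    if name=='wrist':
        T=np.eye(4);q=z['q'];T[:3,:3]=R.from_quat([q[1],q[2],q[3],q[0]]).as_matrix();T[:3,3]=z['p']
        return m,T@np.array(m['hand_eye'])
    return m,np.array(m['T'])
def ray(name,u,v,z=None):
    if z is None: z=np.load('last_%s.npz'%name)
    m,T=TT(name,z)
    K=np.array([[m['fx'],0,m['cx']],[0,m['fy'],m['cy']],[0,0,1]])
    p=cv2.undistortPoints(np.array([[[u,v]]],float),K,np.array(m['dist'],float))[0,0]
    d=np.array([p[0],-p[1],-1.])
    return T[:3,3],T[:3,:3]@d
def pt(name,u,v,z=None):
    if z is None: z=np.load('last_%s.npz'%name)
    o,d=ray(name,u,v,z); return o+d*z['d'][int(round(v)),int(round(u))]
def atz(name,u,v,h,z=None):
    o,d=ray(name,u,v,z); return o+d*(h-o[2])/d[2]
def cloud(name):
    z=np.load('last_%s.npz'%name);m,T=TT(name,z);H,W=z['d'].shape
    K=np.array([[m['fx'],0,m['cx']],[0,m['fy'],m['cy']],[0,0,1]])
    u,v=np.meshgrid(np.arange(W),np.arange(H))
    p=cv2.undistortPoints(np.stack([u,v],-1).reshape(-1,1,2).astype(float),K,np.array(m['dist'],float)).reshape(H,W,2)
    d=z['d'][...,None]
    c=np.concatenate([p[...,:1]*d,-p[...,1:]*d,-d],-1)
    P=c@T[:3,:3].T+T[:3,3]; P[z['d']==0]=np.nan
    return z['im'],P
def two(n1,uv1,n2,uv2):
    o1,d1=ray(n1,*uv1);o2,d2=ray(n2,*uv2)
    A=np.stack([d1,-d2],1);s=np.linalg.lstsq(A,o2-o1,rcond=None)[0]
    a=o1+d1*s[0];b=o2+d2*s[1];return (a+b)/2,np.linalg.norm(a-b)
E
python3 - <<'E'
from h import *
print(telemetry.read_state())
for n in('scene','top','wrist'):
    snap(n,n+'0.png',scale=1.4); m=vision.camera_model(n);print(n,m)
E
```

```text
pics
{'clock': 0.0, 'joints': array([ 1.17000753,  0.46836954, -0.01160059,  1.60368649,  0.00597636,
        1.07137288, -0.05625568]), 'joint_velocities': array([ 0.00125888, -0.00072051, -0.00106202,  0.00066914, -0.00225333,
       -0.00025463, -0.00101045]), 'joint_efforts': array([ 4.60204410e-04, -5.32394528e+01,  2.14623904e-02, -2.51309288e+01,
        1.14309453e-02,  7.80487200e-03, -1.72926735e-05]), 'eef_pos': array([ 0.22738617, -0.60835581,  0.25531721]), 'eef_rot': array([-0.12519331, -0.69567393, -0.12643147,  0.69597378]), 'ft_force': array([ 0.41013998, -0.42690619,  0.22205803]), 'wrist_torque': array([0.0527836 , 0.06087615, 0.01356979]), 'grip_width': 0.08557606111741144}
scene {'fx': 453.2196921622562, 'fy': 453.2196921622562, 'cx': 282.46040095070396, 'cy': 197.15340736282766, 'dist': array([0.01541922, 0.        , 0.        , 0.        , 0.        ]), 'T': array([[ 0.57083229,  0.50060439, -0.65080393, -0.17513967],
       [-0.82094798,  0.33450865, -0.46276168, -0.63235702],
       [-0.01396098,  0.79843548,  0.6019185 ,  0.828877  ],
       [ 0.        ,  0
[... 313 characters left out ...]
41866,  0.00895408, -0.11433094],
       [ 0.00789243,  0.08304935,  0.99651418,  1.42168747],
       [ 0.        ,  0.        ,  0.        ,  1.        ]])}
wrist {'fx': 333.7426531068687, 'fy': 333.7426531068687, 'cx': 279.9453397992761, 'cy': 208.9003344573775, 'dist': array([-0.07212158,  0.        ,  0.        ,  0.        ,  0.        ]), 'hand_eye': array([[-9.00453074e-04,  2.91642695e-01, -9.56526909e-01,
        -1.18201278e-01],
       [ 9.99999450e-01, -2.51930708e-04, -1.01819020e-03,
         1.10619863e-03],
       [-5.37926237e-04, -9.56527300e-01, -2.91642308e-01,
        -7.46968237e-02],
       [ 0.00000000e+00,  0.00000000e+00,  0.00000000e+00,
         1.00000000e+00]])}
```

View pics/scene0.png

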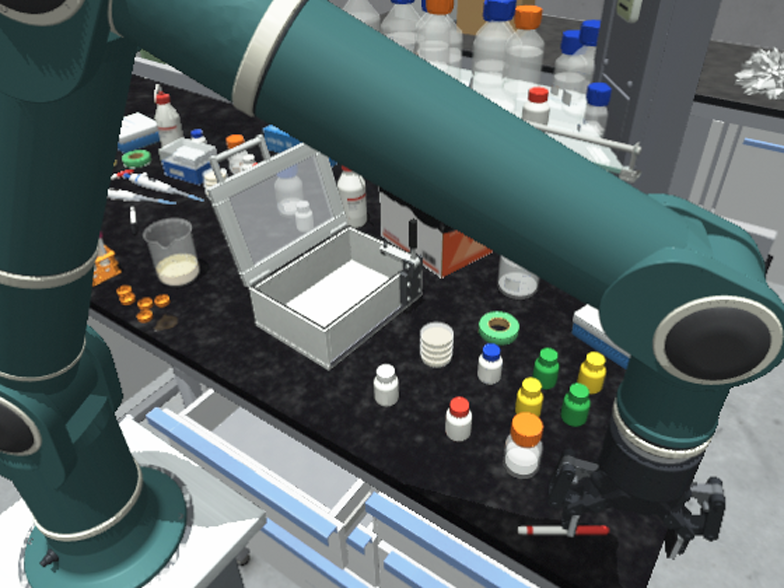

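View pics/top0.png

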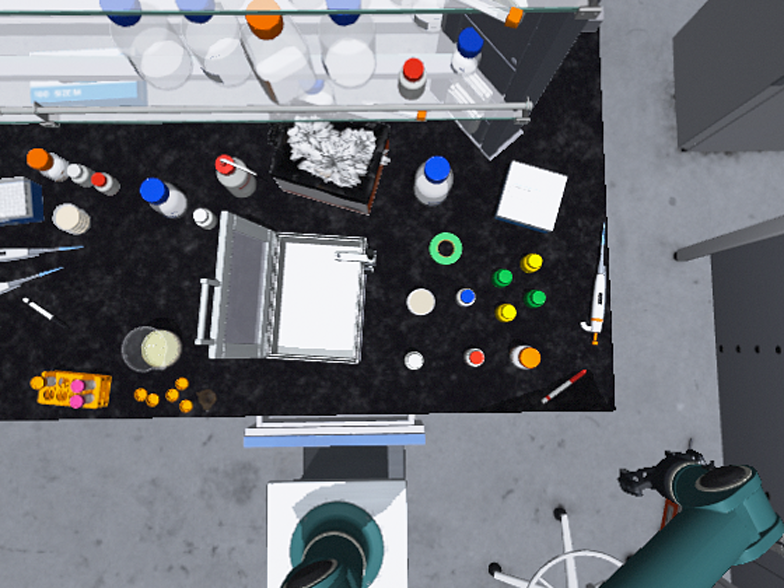

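View pics/wrist0.png

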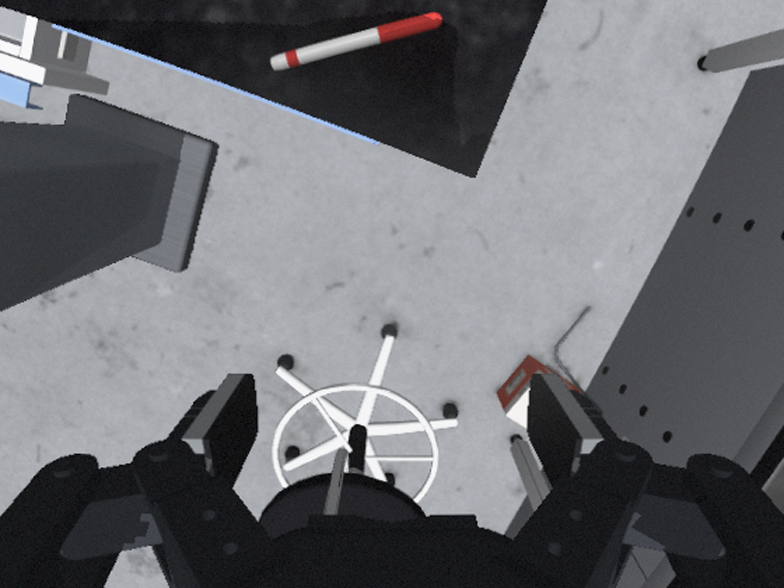

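The scene shows the chest, with the clamp at its right (scene 405,270), the cover leaning left, and the white-, red- and blue-capped bottles at scene (386,385), (458,418) and (489,364). The dishes are at (436,344). Next I'll measure these.

Run:
```python
from h import *
s=1.4
def f(l,tp,sc):
    tp=np.array(tp)/s;sc=np.array(sc)/s
    p,e=two('top',tp,'scene',sc)
    print(l,'two',p.round(4),round(e,4),'topd',pt('top',*tp).round(4),'scd',pt('scene',*sc).round(4))
f('a cap',(414,360),(386,372))
f('b cap',(475,357),(459,406))
f('c cap',(466,297),(490.5,352))
f('dish',(420,301),(436.5,330))
f('glass',(528,357),(526,429))
f('tape',(446,248),(499,327))
z=np.load('last_top.npz');save(z['im'],'topc.png',(130,130,290,280),5)
z=np.load('last_scene.npz');save(z['im'],'scc.png',(140,80,320,270),4)
save(z['im'],'scc2.png',(250,210,440,350),4)
```

```text
a cap two [ 0.4257 -0.1807  0.0617] 0.0026 topd [ 0.425  -0.1795  0.0645] scd [ 0.4211 -0.1857  0.0686]
b cap two [ 0.4307 -0.3181  0.0602] 0.0034 topd [ 0.43   -0.3156  0.0675] scd [ 0.4253 -0.3228  0.0685]
c cap two [ 0.5661 -0.3015  0.0607] 0.0043 topd [ 0.5649 -0.2995  0.0614] scd [ 0.562  -0.3056  0.0664]
dish two [ 0.558  -0.1968  0.0653] 0.004 topd [ 0.5572 -0.1955  0.0597] scd [ 0.56   -0.198   0.0646]
glass two [ 0.4296 -0.4314  0.0833] 0.003 topd [ 0.4293 -0.4262  0.0996] scd [ 0.4188 -0.4365  0.0979]
tape two [ 0.6855 -0.2624  0.0112] 0.0012 topd [ 0.686  -0.2625  0.0055] scd [ 0.6956 -0.2587  0.0019]
```

View pics/topc.png

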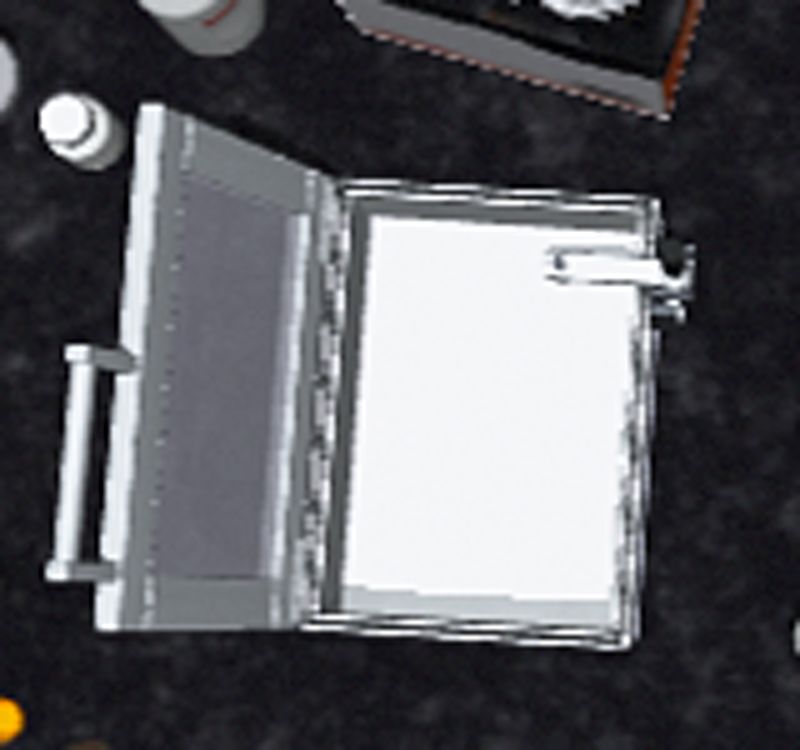

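View pics/scc.png

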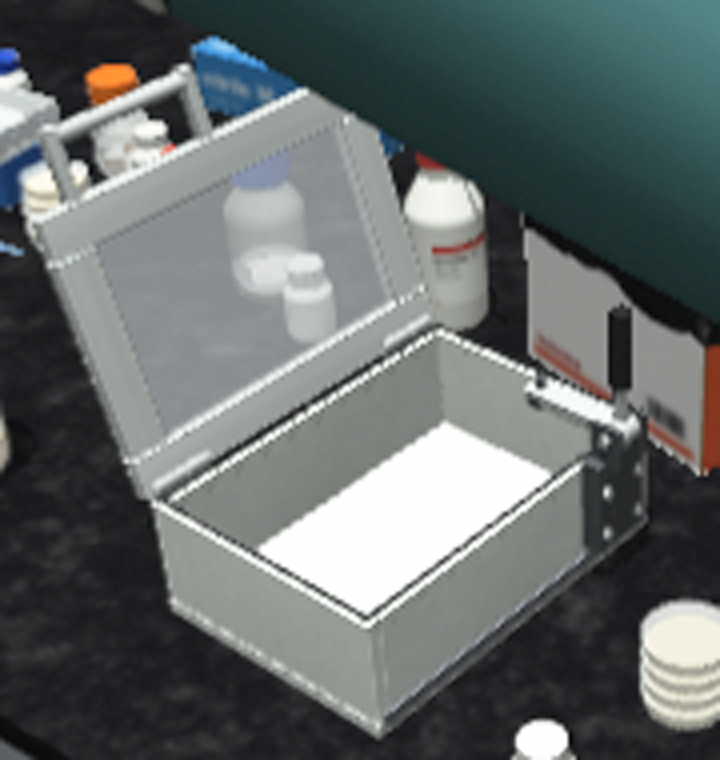

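View pics/scc2.png

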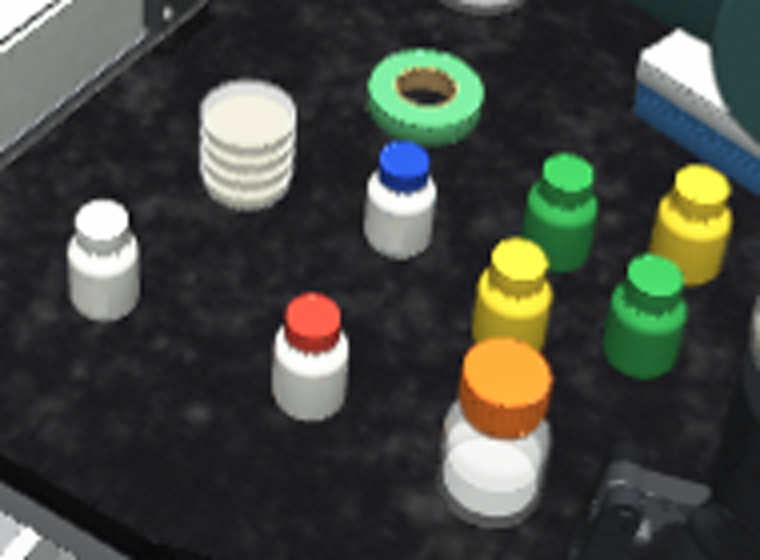

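Run:
```python
from h import *
g=lambda x,y,h:atz('top',130+x/5-.4,130+y/5-.4,h).round(4)
h=lambda x,y,hh:atz('scene',140+x/4-.4,80+y/4-.4,hh).round(4)
for n,c in dict(tr=(658,200),br=(637,648),bl=(302,630),tl=(330,182)).items(): print(n,g(*c,.095))
# floor inner corners (top) z=.01 
for n,c in dict(tr=(641,240),br=(612,602),bl=(345,585),tl=(372,215)).items(): print('fl',n,g(*c,.01))
print('scene rim near corner',h(371,630,.095),'left',h(155,502,.095),'far',h(440,330,.095))
print('scene base near', h(380,733,0),'left',h(170,605,0))
# clamp
print('arm', g(550,262,.118),g(680,270,.118))
im,P=cloud('top')
for x,y in [(560,265),(600,268),(640,270),(660,240),(80,380),(75,480),(70,560),(140,110),(125,400),(105,600),(300,400),(450,400),(70,115),(100,150)]:
    print((x,y),P[int(130+y/5),int(130+x/5)].round(3))
im,P=cloud('scene')
for x,y in [(540,385),(580,400),(620,340),(620,375),(620,320),(60,130),(180,75),(100,110),(305,262),(310,310)]:
    print('s',(x,y),P[int(80+y/4),int(140+x/4)].round(3))
```

```text
tr [ 0.6977 -0.0753  0.095 ]
br [ 0.4212 -0.0597  0.095 ]
bl [0.4349 0.1443 0.095 ]
tl [0.7113 0.1281 0.095 ]
fl tr [ 0.6862 -0.0613  0.01  ]
fl br [ 0.4485 -0.0402  0.01  ]
fl bl [0.4619 0.1332 0.01  ]
fl tl [0.7049 0.1159 0.01  ]
scene rim near corner [ 0.4196 -0.059   0.095 ] left [0.4369 0.1406 0.095 ] far [0.7071 0.1137 0.095 ]
scene base near [ 0.4244 -0.0525  0.    ] left [0.4386 0.1479 0.    ]
arm [ 0.6562 -0.0098  0.118 ] [ 0.6503 -0.0889  0.118 ]
(560, 265) [ 0.651 -0.018  0.132]
(600, 268) [ 0.652 -0.042  0.126]
(640, 270) [nan nan nan]
(660, 240) [ 0.67  -0.078  0.101]
(80, 380) [0.566 0.211 0.327]
(75, 480) [0.516 0.213 0.326]
(70, 560) [0.475 0.216 0.324]
(140, 110) [0.715 0.194 0.282]
(125, 400) [0.56  0.2   0.283]
(105, 600) [0.455 0.209 0.285]
(300, 400) [0.573 0.141 0.116]
(450, 400) [0.581 0.064 0.006]
(70, 115) [0.76  0.296 0.067]
(100, 150) [0.745 0.288 0.031]
s (540, 385) [ 0.649 -0.023  0.129]
s (580, 400) [ 0.655 -0.051  0.123]
s (620, 340) [ 0.642 -0.093  0.194]
s (620, 375) [ 0.639 -0.095  0.171]
s (620, 320) [ 0.642 -0.093  0.209]
s (60, 130) [0.481 0.216 0.326]
s (180, 75) [0.574 0.205 0.33 ]
s (100, 110) [0.513 0.214 0.327]
s (305, 262) [0.621 0.159 0.182]
s (310, 310) [0.614 0.155 0.147]
```

Run:
```python
from h import *
q=telemetry.read_state()['eef_rot'];print(R.from_quat([q[1],q[2],q[3],q[0]]).as_matrix().round(3))
z=np.load('last_top.npz');
A=cv2.resize(z['im'][135:185,120:190],None,fx=6,fy=6,interpolation=2);B=cv2.resize(z['im'][235:285,270:340],None,fx=6,fy=6,interpolation=2)
save(np.vstack([A,B]),'cmp.png')
z=np.load('last_scene.npz')
A=cv2.resize(z['im'][130:180,180:250],None,fx=6,fy=6,interpolation=2);B=cv2.resize(z['im'][250:300,240:310],None,fx=6,fy=6,interpolation=2)
save(np.vstack([A,B]),'cmp2.png')
```

```text
[[-0.001  0.35  -0.937]
 [ 0.001 -0.937 -0.35 ]
 [-1.    -0.001  0.   ]]
```

View pics/cmp.png

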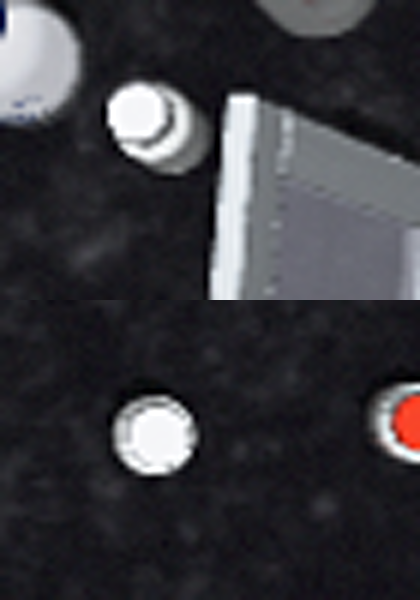

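View pics/cmp2.png

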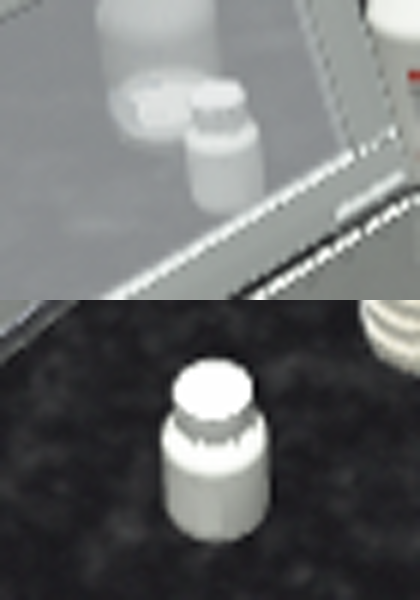

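Three white bottles (a, b and c) and the dishes stand in the group. The other white-capped bottle, behind the cover at top (203,217), sits among the background clutter. Chest centre is about (0.566, 0.034) with yaw −3.2°. Next I go to the clamp.

Request:
servo_tool(rows="20 20 8 8;20 25 8 8;20 25 8 8;20 25 8 8;20 28 8 8;20 28 0 8;20 28 0 8;20 28 0 8;20 28 0 8;20 28 0 8", gripper=0)

```text
clock: 1.15
eef_pos: [0.4267, -0.3383, 0.2936]
eef_rot: [0.553, 0.437, 0.554, -0.443]
ft_force: [0.7, -0.8, -0.2]
grip_width: 0.0001
```

Request:
servo_tool(rows="20 28 0 8;20 28 0 8;20 28 0 8;20 28 0 8;20 28 0 8;20 28 0 8;20 28 0 8;20 28 0 8;20 28 0 8;20 28 0 4")

```text
clock: 2.15
eef_pos: [0.6315, -0.0469, 0.2921]
eef_rot: [0.708, -0.017, 0.706, 0.01]
ft_force: [-0.1, -0.3, -0.0]
grip_width: 0.0003
```

```bash
cat >> h.py <<'E'
def st():
    s=telemetry.read_state();q=s['eef_rot'];M=R.from_quat([q[1],q[2],q[3],q[0]]).as_matrix()
    print('t',round(s['clock'],2),'tcp',(s['eef_pos']*1000).round(1),'yawY',round(np.degrees(np.arctan2(M[1,1],M[0,1])),1),'tilt',M[:,0].round(3),'j',s['joints'].round(2),'F',s['ft_force'].round(1),'g',round(s['grip_width']*1000,1))
    return s,M
E
python3 - <<'E'
from h import *
st(); snap('wrist','w1.png',scale=1.4); snap('scene','s1.png',scale=1.4)
E
```

```text
t 2.15 tcp [631.5 -46.9 292.1] yawY 92.2 tilt [ 0.003 -0.009 -1.   ] j [ 0.55  0.52 -0.75  1.57  0.39  1.19  1.33] F [-0.1 -0.3 -0. ] g 0.3
```

View pics/w1.png

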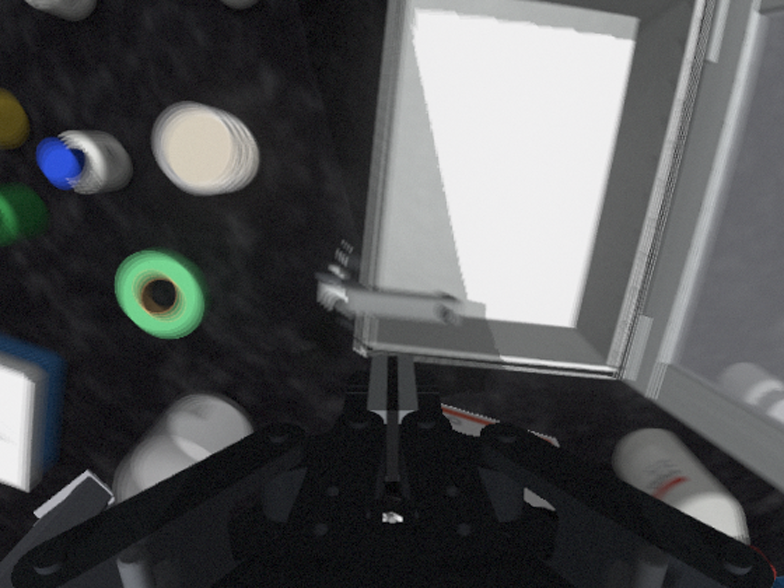

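View pics/s1.png

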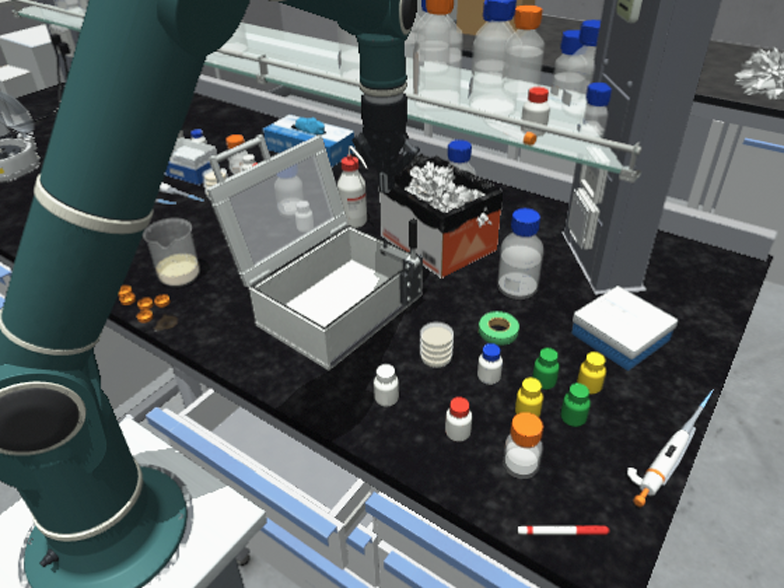

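Request:
servo_tool(rows="8 5 -30 -5;8 3 -32 0;0 0 -30 0;0 0 0 0")

```text
clock: 2.65
eef_pos: [0.6484, -0.0348, 0.1971]
eef_rot: [0.708, 0.016, 0.706, -0.02]
ft_force: [0.4, 0.3, -0.2]
grip_width: 0.0
```

Request:
servo_tool(rows="0 -15 0 0;0 -15 0 0;0 -15 0 0;0 -15 -5 0;0 -15 -6 0;0 -15 -6 0;0 -15 -5 0;0 -15 0 0;0 -15 0 0")

```text
clock: 3.55
eef_pos: [0.6491, -0.1837, 0.1793]
eef_rot: [0.71, 0.016, 0.703, -0.022]
ft_force: [-0.6, -0.1, -0.3]
grip_width: 0.0003
```

Request:
servo_tool(rows="0 0 0 0;0 0 0 0;0 0 0 0;0 0 40 0;0 -15 40 0")

```text
clock: 4.05
eef_pos: [0.6459, -0.1976, 0.2548]
eef_rot: [0.707, 0.017, 0.707, -0.02]
ft_force: [1.4, 0.6, 1.4]
grip_width: -0.0004
```

Run:
```python
from h import *
st(); snap('scene','s2.png',(140,80,420,290),2.8)
```

```text
t 4.05 tcp [ 645.9 -197.6  254.8] yawY 87.1 tilt [-0.001 -0.004 -1.   ] j [ 0.7   0.62 -0.68  1.5   0.41  1.17  1.46] F [1.4 0.6 1.4] g -0.4
```

View pics/s2.png

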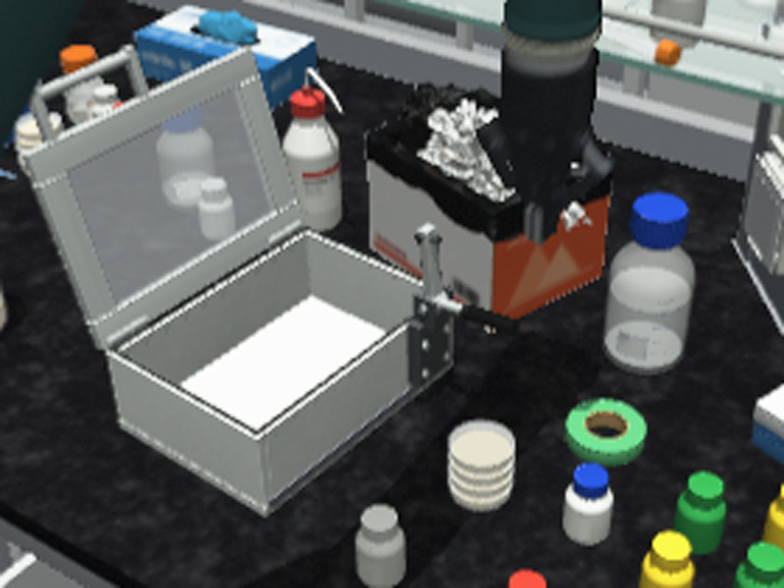

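The clamp is fully back: arm upright at (430,260), handle level at (490,318). Now I'll measure the bottles with the wrist camera.

Request:
servo_tool(rows="-30 -10 15 0;-35 -15 15 0;-35 -15 15 0;-35 -10 0 0;-25 -10 0 0;0 0 0 0;0 0 0 0;0 0 0 0", gripper=65)

```text
clock: 4.9
eef_pos: [0.4872, -0.2568, 0.3125]
eef_rot: [0.713, 0.011, 0.701, -0.021]
ft_force: [-0.2, -0.5, 0.2]
grip_width: 0.0648
```

```bash
python3 - <<'E'
from h import *
st(); snap('wrist','w2.png',scale=1.4)
E
cp last_wrist.npz wA.npz
```

```text
t 4.9 tcp [ 487.2 -256.8  312.5] yawY 87.4 tilt [ 0.017 -0.014 -1.   ] j [ 1.04  0.34 -0.76  1.76  0.27  1.12  1.72] F [-0.2 -0.5  0.2] g 64.8
```

View pics/w2.png

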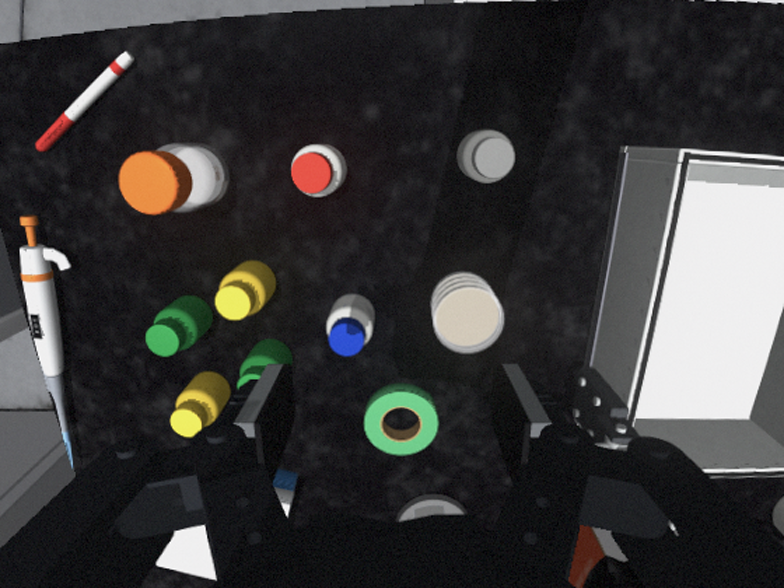

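Run:
```python
from h import *
for l,u,v,h in [('a',491,156,.068),('b',312,174,.068),('c',347,337,.068),('dish',467,317,.062),('glass',154,183,.099),('tape',401,421,.019),('rimcorner',683,150,.095),('basecorner',624,148,0)]:
    print(l,atz('wrist',u/1.4,v/1.4,h).round(4),pt('wrist',u/1.4,v/1.4).round(4))
```

```text
a [ 0.4246 -0.1841  0.068 ] [ 0.4246 -0.1841  0.0679]
b [ 0.432  -0.3192  0.068 ] [ 0.432  -0.3192  0.068 ]
c [ 0.5667 -0.3025  0.068 ] [ 0.5669 -0.3026  0.0675]
dish [ 0.555  -0.2009  0.062 ] [ 0.555  -0.2009  0.0621]
glass [ 0.43   -0.4276  0.099 ] [ 0.43   -0.4274  0.0993]
tape [ 0.6832 -0.2612  0.019 ] [ 0.695  -0.2616  0.0012]
rimcorner [ 0.423  -0.0529  0.095 ] [ 0.423  -0.053   0.0951]
basecorner [ 0.4237 -0.0515  0.    ] [ 0.4234 -0.0561  0.0099]
```

Request:
servo_tool(rows="-20 -20 -40 0;-20 -20 -45 0;-15 -22 -45 0;0 0 -45 0;0 0 0 0", squeeze=40)

```text
clock: 5.45
eef_pos: [0.4384, -0.3145, 0.1353]
eef_rot: [0.716, 0.007, 0.697, -0.016]
ft_force: [-0.6, 0.0, -0.6]
grip_width: 0.0649
```

Request:
servo_tool(rows="-6 -4 -30 0;0 0 -30 0;0 0 -28 0;0 0 0 0;0 0 0 0")

```text
clock: 5.95
eef_pos: [0.4436, -0.3172, 0.0525]
eef_rot: [0.72, 0.003, 0.693, -0.014]
ft_force: [1.0, -0.0, 0.1]
grip_width: 0.065
```

Run:
```python
from h import *
st(); snap('scene','s3.png',(250,200,450,350),4)
```

```text
t 5.95 tcp [ 443.6 -317.2   52.5] yawY 88.6 tilt [ 0.038 -0.016 -0.999] j [ 0.99  0.66 -0.54  1.98  0.57  0.61  1.63] F [ 1.  -0.   0.1] g 65.0
```

View pics/s3.png

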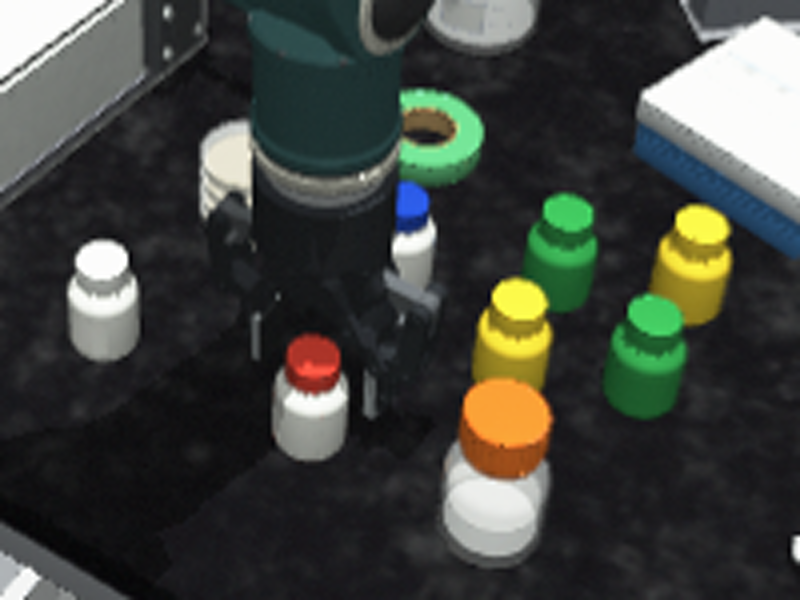

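Request:
servo_tool(rows="-7 -1 -3 0;-6 -1 -3 0;-3 0 -2 0;0 0 0 0")

```text
clock: 6.4
eef_pos: [0.4288, -0.3211, 0.0493]
eef_rot: [0.723, 0.001, 0.691, -0.016]
ft_force: [-0.0, 0.6, 0.3]
grip_width: 0.065
```

Run:
```python
from h import *
st()
```

```text
t 6.4 tcp [ 428.8 -321.1   49.3] yawY 88.6 tilt [ 0.044 -0.022 -0.999] j [ 1.01  0.65 -0.53  2.01  0.58  0.58  1.63] F [-0.   0.6  0.3] g 65.0
```

Request:
servo_tool(rows="0 0 -3 0;0 0 0 0;0 0 0 0;0 0 0 0;0 0 0 0;0 0 0 0;0 0 0 0", gripper=25)

```text
clock: 7.1
eef_pos: [0.4288, -0.3214, 0.0467]
eef_rot: [0.723, 0.001, 0.691, -0.016]
ft_force: [-0.1, 1.0, 0.3]
grip_width: 0.04
```

Request:
servo_tool(rows="0 0 20 0;0 0 30 0;0 0 35 0;0 0 35 0;0 0 35 0;0 0 0 0;0 0 0 0")

```text
clock: 7.8
eef_pos: [0.4271, -0.3194, 0.2048]
eef_rot: [0.721, 0.002, 0.692, -0.015]
ft_force: [0.6, -0.1, -1.3]
grip_width: 0.0397
```

Run:
```python
from h import *
st()
```

```text
t 7.8 tcp [ 427.1 -319.4  204.8] yawY 88.7 tilt [ 0.041 -0.019 -0.999] j [ 1.17  0.42 -0.72  1.93  0.35  0.87  1.82] F [ 0.6 -0.1 -1.3] g 39.7
```

Request:
servo_tool(rows="4 20 0 0;5 32 0 0;5 36 0 0;5 36 0 0;5 36 0 0;5 36 0 0;5 36 0 0;5 36 0 0;5 32 0 0;4 20 0 0")

```text
clock: 8.8
eef_pos: [0.4667, 0.0094, 0.1919]
eef_rot: [0.715, 0.008, 0.699, -0.015]
ft_force: [0.0, 0.4, -0.2]
grip_width: 0.04
```

Run:
```python
from h import *
st()
```

```text
t 8.8 tcp [466.7   9.4 191.9] yawY 88.1 tilt [ 0.024 -0.011 -1.   ] j [ 0.6   0.36 -0.82  2.07  0.38  0.83  1.1 ] F [ 0.   0.4 -0.2] g 40.0
```

Request:
servo_tool(rows="6 -4 -25 0;4 -4 -30 0;0 0 -25 0;0 0 -20 0;0 0 -14 0;0 0 0 0")

```text
clock: 9.4
eef_pos: [0.4722, 0.0071, 0.0668]
eef_rot: [0.712, 0.005, 0.702, -0.01]
ft_force: [-0.5, -0.2, -1.6]
grip_width: 0.04
```

Run:
```python
from h import *
st()
```

```text
t 9.4 tcp [472.2   7.1  66.8] yawY 88.8 tilt [ 0.013 -0.006 -1.   ] j [ 0.43  0.58 -0.63  2.13  0.62  0.61  0.91] F [-0.5 -0.2 -1.6] g 40.0
```

Request:
servo_tool(rows="3 -5 -5 0;0 0 -3 0;0 0 0 0;0 0 0 0")

```text
clock: 9.8
eef_pos: [0.4767, 0.0072, 0.0592]
eef_rot: [0.713, 0.007, 0.701, -0.006]
ft_force: [-0.1, 1.1, -1.3]
grip_width: 0.0393
```

Request:
servo_tool(rows="0 0 0 0;0 0 0 0;0 0 0 0;0 0 0 0", gripper=55)

```text
clock: 10.2
eef_pos: [0.4779, 0.0128, 0.0611]
eef_rot: [0.715, 0.009, 0.699, -0.002]
ft_force: [-0.4, 2.3, -1.0]
grip_width: 0.0553
```

Request:
servo_tool(rows="0 0 20 0;0 0 30 0;0 0 40 0;0 -10 40 0;0 -20 20 0;0 -20 10 0;0 0 0 0;0 0 0 0")

```text
clock: 11.0
eef_pos: [0.4752, -0.0459, 0.2271]
eef_rot: [0.713, 0.008, 0.701, -0.008]
ft_force: [-0.1, -0.6, -0.1]
grip_width: 0.055
```

Run:
```python
from h import *
st()
snap('wrist','w3.png',scale=1.4); snap('scene','s4.png',(140,80,420,290),2.8)
```

```text
t 11.0 tcp [475.2 -45.9 227.1] yawY 88.7 tilt [ 0.017  0.    -1.   ] j [ 0.76  0.33 -0.86  2.01  0.32  0.92  1.29] F [-0.1 -0.6 -0.1] g 55.0
```

View pics/w3.png

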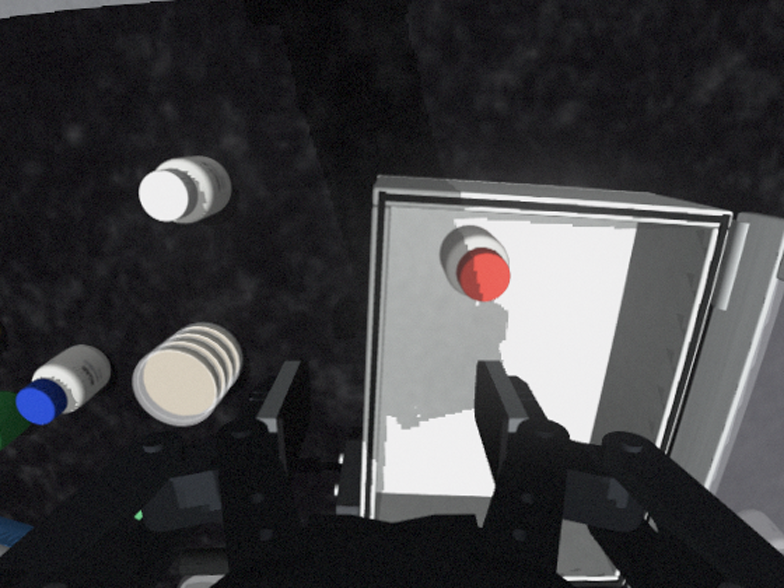

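View pics/s4.png

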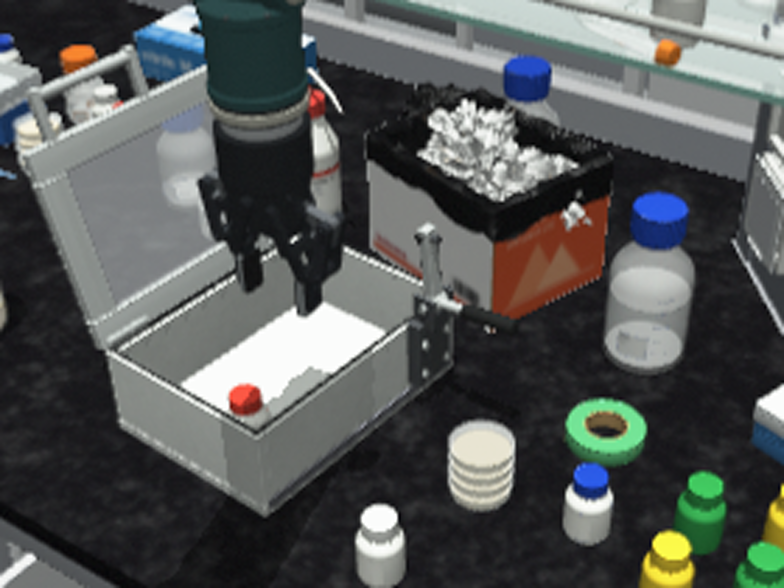

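Run:
```python
from h import *
f=lambda u,v:pt('wrist',u/1.4,v/1.4).round(4)
print('b cap',f(484,275),'a',f(166,194),'dish',f(178,382),'c',f(41,402))
im,P=cloud('wrist')
z=P[...,2]; m=(abs(z-.095)<.006)&(P[...,1]>-.12)&(P[...,1]<.17)&(P[...,0]<.72)
Q=P[m][:,:2]
print(len(Q))
if 1:
    th=np.radians(-3.2);c=np.array([.567,.037])
    L=(Q-c)@np.array([[np.cos(th),-np.sin(th)],[np.sin(th),np.cos(th)]])
    print(np.percentile(L,[1,99],axis=0))
    # left wall line (-y): fit
    s=L[(L[:,1]<-.085)&(L[:,1]>-.115)&(abs(L[:,0])<.11)];print('left',len(s),np.polyfit(s[:,0],s[:,1],1),s[:,1].min(),s[:,1].max())
    s=L[(L[:,0]<-.12)&(L[:,0]>-.155)&(abs(L[:,1])<.08)];print('near',len(s),np.polyfit(s[:,1],s[:,0],1),s[:,0].min(),s[:,0].max())
    s=L[(L[:,1]>.08)&(abs(L[:,0])<.11)];print('right',len(s),np.percentile(s[:,1],[1,50,99]))
```

```text
b cap [0.4761 0.0078 0.0779] a [ 0.4247 -0.1796  0.0682] dish [ 0.5531 -0.1966  0.0615] c [ 0.5653 -0.298   0.0684]
10376
[[-0.13895353 -0.11441609]
 [ 0.13685168  0.10043105]]
left 2442 [-0.03151654 -0.09945693] -0.11492379317882741 -0.09175895687882761
near 2880 [ 0.01871668 -0.13358293] -0.1395477699813047 -0.12671114707903952
right 2861 [0.08576679 0.09136347 0.10067552]
```

Request:
servo_tool(rows="10 -28 0 0;10 -32 0 0;10 -32 0 0;10 -32 0 0;10 -32 0 0;10 -32 0 0;10 -32 0 0;10 -26 0 0;0 0 0 0;0 0 0 0", gripper=60)

```text
clock: 12.1
eef_pos: [0.5551, -0.2872, 0.2153]
eef_rot: [0.707, 0.004, 0.707, 0.004]
ft_force: [-0.2, 1.0, -0.3]
grip_width: 0.0599
```

Run:
```python
from h import *
st()
snap('wrist','w4.png',scale=1.4)
```

```text
t 12.1 tcp [ 555.1 -287.2  215.3] yawY 90.0 tilt [ 0.     0.012 -1.   ] j [ 0.95  0.59 -0.73  1.66  0.43  1.06  1.66] F [-0.2  1.  -0.3] g 59.9
```

View pics/w4.png

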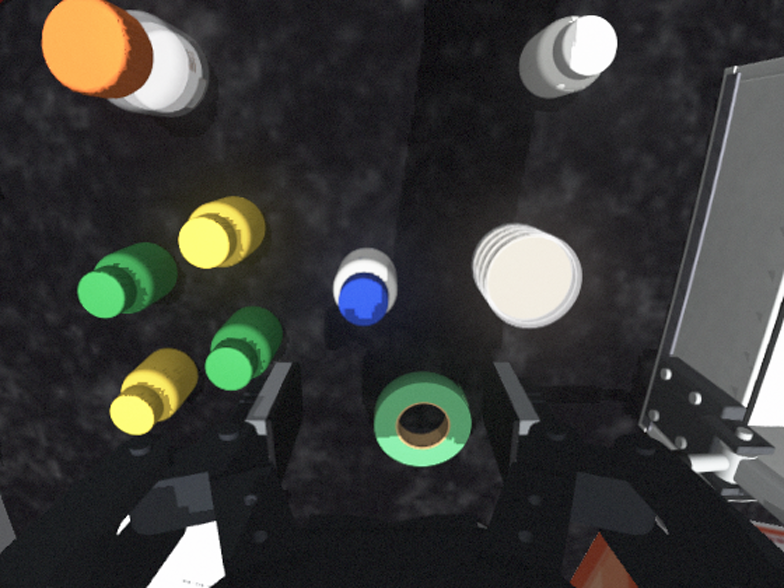

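Run:
```python
from h import *
f=lambda u,v:pt('wrist',u/1.4,v/1.4).round(4)
print('c',f(363,299),'dish',f(531,279),'a',f(592,45),'tape', atz('wrist',422/1.4,419/1.4,.019))
```

```text
c [ 0.5668 -0.3038  0.0673] dish [ 0.5561 -0.2018  0.062 ] a [ 0.4257 -0.1808  0.0683] tape [ 0.68018478 -0.2625849   0.019     ]
```

Request:
servo_tool(rows="6 -8 -28 0;4 -6 -32 0;0 -2 -32 0;0 0 -30 0;0 0 -24 0;0 0 0 0")

```text
clock: 12.75
eef_pos: [0.5658, -0.2925, 0.0654]
eef_rot: [0.707, -0.0, 0.707, 0.01]
ft_force: [-1.3, 0.1, 0.1]
grip_width: 0.0598
```

Run:
```python
from h import *
st()
```

```text
t 12.75 tcp [ 565.8 -292.5   65.4] yawY 90.8 tilt [ 0.     0.014 -1.   ] j [ 0.86  0.79 -0.62  1.71  0.57  0.83  1.58] F [-1.3  0.1  0.1] g 59.8
```

Request:
servo_tool(rows="0 -6 0 0;0 -5 -4 0;0 0 -8 0;0 0 -7 0;0 0 0 0")

```text
clock: 13.25
eef_pos: [0.5686, -0.3031, 0.05]
eef_rot: [0.709, -0.002, 0.705, 0.01]
ft_force: [-0.4, -0.7, -0.5]
grip_width: 0.06
```

Request:
servo_tool(rows="0 0 0 0;0 0 0 0;0 0 0 0;0 0 0 0;0 0 0 0;0 0 0 0", gripper=25)

```text
clock: 13.85
eef_pos: [0.5691, -0.3031, 0.051]
eef_rot: [0.71, -0.002, 0.705, 0.01]
ft_force: [0.0, -0.2, -1.2]
grip_width: 0.0401
```

Request:
servo_tool(rows="0 0 20 0;0 0 30 0;0 0 35 0;0 0 35 0;0 0 40 0;-2 20 0 0;-4 34 0 0;-4 36 0 0;-4 36 0 0;-4 36 0 0")

```text
clock: 14.85
eef_pos: [0.5492, -0.1398, 0.2282]
eef_rot: [0.712, -0.001, 0.702, 0.005]
ft_force: [1.4, 1.0, -0.2]
grip_width: 0.0401
```

Request:
servo_tool(rows="-4 36 0 0;-4 36 0 0;-4 32 0 0;-4 20 0 0;0 0 0 0")

```text
clock: 15.35
eef_pos: [0.5293, -0.0016, 0.2332]
eef_rot: [0.714, -0.006, 0.7, 0.009]
ft_force: [0.9, 0.2, -0.9]
grip_width: 0.0399
```

Run:
```python
from h import *
st()
```

```text
t 15.35 tcp [529.3  -1.6 233.2] yawY 91.2 tilt [ 0.019  0.004 -1.   ] j [ 0.62  0.42 -0.84  1.89  0.37  0.97  1.21] F [ 0.9  0.2 -0.9] g 39.9
```

Request:
servo_tool(rows="4 2 -25 -3;3 1 -32 0;2 0 -32 0;0 0 -32 0;0 0 -28 0;0 0 0 0")

```text
clock: 15.95
eef_pos: [0.5404, -0.0031, 0.084]
eef_rot: [0.717, 0.011, 0.697, -0.014]
ft_force: [-0.1, -0.1, -1.6]
grip_width: 0.0398
```

Run:
```python
from h import *
st()
```

```text
t 15.95 tcp [540.4  -3.1  84. ] yawY 87.9 tilt [ 0.027 -0.004 -1.   ] j [ 0.45  0.63 -0.65  1.97  0.6   0.71  0.97] F [-0.1 -0.1 -1.6] g 39.8
```

Request:
servo_tool(rows="0 6 -6 0;0 4 -8 0;0 0 -6 0;0 0 -2 0;0 0 0 0")

```text
clock: 16.45
eef_pos: [0.5435, 0.0068, 0.0651]
eef_rot: [0.719, 0.012, 0.695, -0.015]
ft_force: [0.2, 0.6, -1.1]
grip_width: 0.0401
```

Request:
servo_tool(rows="0 0 0 0;0 0 0 0;0 0 0 0", gripper=52)

```text
clock: 16.75
eef_pos: [0.5445, 0.0067, 0.0664]
eef_rot: [0.72, 0.012, 0.694, -0.015]
ft_force: [0.2, 0.3, -0.2]
grip_width: 0.0521
```

Request:
servo_tool(rows="0 0 20 0;0 0 30 0;0 0 40 0;-6 -15 40 0;-15 -25 15 0;-15 -30 0 0;-15 -30 0 0;-15 -30 0 0;0 0 0 0;0 0 0 0")

```text
clock: 17.75
eef_pos: [0.4754, -0.1269, 0.2194]
eef_rot: [0.721, 0.01, 0.693, -0.015]
ft_force: [0.1, 0.2, -0.5]
grip_width: 0.0522
```

Run:
```python
from h import *
st()
snap('wrist','w5.png',scale=1.4)
```

```text
t 17.75 tcp [ 475.4 -126.9  219.4] yawY 88.0 tilt [ 0.04  -0.008 -0.999] j [ 0.89  0.35 -0.83  2.    0.34  0.88  1.42] F [ 0.1  0.2 -0.5] g 52.2
```

View pics/w5.png

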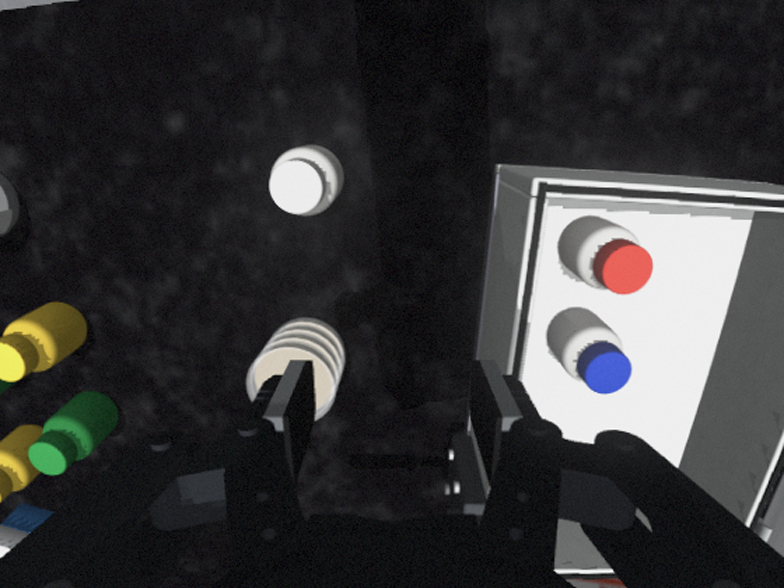

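Blue at (605,367) and red at (623,266) both stand in the chest. Next is bottle a at (0.425, −0.182).

Request:
servo_tool(rows="-15 -15 -20 0;-18 -18 -30 0;-14 -16 -30 0;-6 -6 -30 0;-4 0 -20 0;0 0 0 0", gripper=65)

```text
clock: 18.4
eef_pos: [0.4216, -0.1767, 0.0871]
eef_rot: [0.724, 0.006, 0.69, -0.01]
ft_force: [0.4, -0.4, 0.7]
grip_width: 0.0644
```

Run:
```python
from h import *
st()
f=lambda u,v:pt('wrist',u/1.4,v/1.4).round(4)
print('a',f(297,187),'c',f(605,367),'b',f(623,266))
```

```text
t 18.4 tcp [ 421.6 -176.7   87.1] yawY 88.7 tilt [ 0.047 -0.007 -0.999] j [ 0.88  0.51 -0.65  2.18  0.56  0.57  1.37] F [ 0.4 -0.4  0.7] g 64.4
a [ 0.4255 -0.1809  0.0679] c [0.5408 0.0025 0.0775] b [0.4745 0.0044 0.0791]
```

Request:
servo_tool(rows="2 -5 -10 0;0 -2 -14 0;0 0 -12 0;0 0 -3 0;0 0 0 0")

```text
clock: 18.9
eef_pos: [0.4298, -0.1823, 0.0487]
eef_rot: [0.726, 0.003, 0.687, -0.008]
ft_force: [0.7, -0.6, 0.2]
grip_width: 0.065
```

Request:
servo_tool(rows="0 0 0 0;0 0 0 0;0 0 0 0;0 0 0 0;0 0 0 0;0 0 0 0", gripper=25)

```text
clock: 19.5
eef_pos: [0.4311, -0.1826, 0.0507]
eef_rot: [0.727, 0.002, 0.686, -0.009]
ft_force: [0.7, -0.0, -1.3]
grip_width: 0.0396
```

Request:
servo_tool(rows="0 0 20 0;0 0 30 0;0 0 35 0;0 0 35 0;2 0 40 0;4 20 0 0;6 34 0 0;7 36 0 0;7 36 0 0;7 36 0 0")

```text
clock: 20.5
eef_pos: [0.4614, -0.0216, 0.2166]
eef_rot: [0.726, 0.007, 0.687, -0.015]
ft_force: [1.1, -0.3, -0.2]
grip_width: 0.0397
```

Request:
servo_tool(rows="7 36 0 0;7 30 0 0;6 20 0 0;0 0 0 0")

```text
clock: 20.9
eef_pos: [0.4813, 0.0732, 0.2171]
eef_rot: [0.727, 0.005, 0.686, -0.011]
ft_force: [0.2, 0.3, -0.8]
grip_width: 0.0398
```

Run:
```python
from h import *
st()
```

```text
t 20.9 tcp [481.3  73.2 217.1] yawY 88.7 tilt [ 0.057 -0.01  -0.998] j [ 0.53  0.36 -0.89  2.02  0.4   0.87  0.96] F [ 0.2  0.3 -0.8] g 39.8
```

Request:
servo_tool(rows="2 2 -25 0;2 1 -32 0;0 0 -32 0;0 0 -30 0;0 0 -20 0;0 0 0 0")

```text
clock: 21.5
eef_pos: [0.4846, 0.0707, 0.0735]
eef_rot: [0.727, 0.004, 0.686, -0.015]
ft_force: [0.1, 0.1, -1.4]
grip_width: 0.0398
```

Run:
```python
from h import *
st()
```

```text
t 21.5 tcp [484.6  70.7  73.5] yawY 88.4 tilt [ 0.058 -0.015 -0.998] j [ 0.32  0.58 -0.67  2.11  0.69  0.61  0.7 ] F [ 0.1  0.1 -1.4] g 39.8
```

Request:
servo_tool(rows="3 5 -2 0;2 3 -4 0;0 0 -5 0;0 0 -1 0;0 0 0 0")

```text
clock: 22.0
eef_pos: [0.4925, 0.0757, 0.0644]
eef_rot: [0.729, 0.005, 0.684, -0.018]
ft_force: [-0.6, -0.2, -0.8]
grip_width: 0.04
```

Request:
servo_tool(rows="0 0 0 0;0 0 0 0;0 0 0 0", gripper=51)

```text
clock: 22.3
eef_pos: [0.4931, 0.0709, 0.0653]
eef_rot: [0.729, 0.004, 0.684, -0.022]
ft_force: [-0.6, -1.4, -1.4]
grip_width: 0.0508
```

Request:
servo_tool(rows="0 0 20 0;0 0 30 0;0 0 40 0;0 -20 40 0;5 -30 15 0;6 -35 0 0;6 -35 0 0;6 -35 0 0;6 -20 0 0;0 0 0 0")

```text
clock: 23.3
eef_pos: [0.5249, -0.1004, 0.2218]
eef_rot: [0.734, -0.0, 0.679, -0.013]
ft_force: [-0.3, 0.1, -0.8]
grip_width: 0.0509
```

Run:
```python
from h import *
st()
snap('wrist','w6.png',scale=1.4)
```

```text
t 23.3 tcp [ 524.9 -100.4  221.8] yawY 88.9 tilt [ 0.078 -0.02  -0.997] j [ 0.81  0.42 -0.84  1.93  0.42  0.89  1.31] F [-0.3  0.1 -0.8] g 50.9
```

View pics/w6.png

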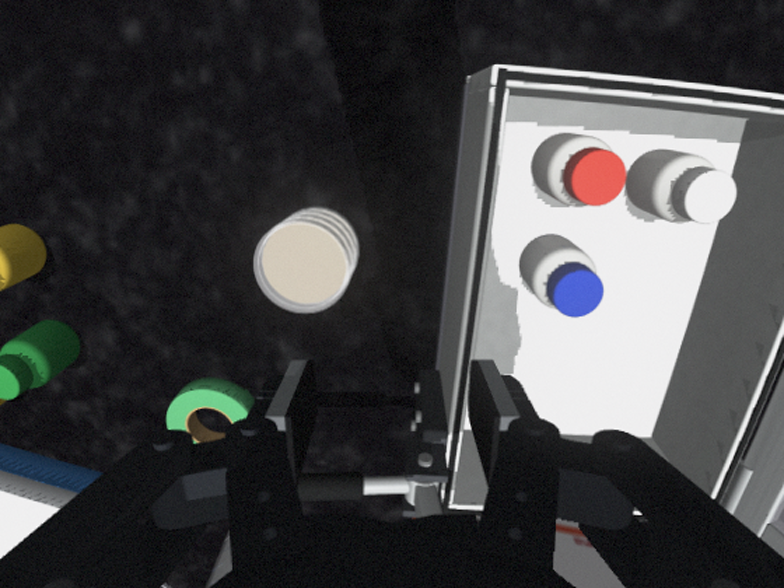

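Run:
```python
from h import *
f=lambda u,v:pt('wrist',u/1.4,v/1.4).round(4)
print('dish',f(304,262),f(290,262),'a',f(710,195),'b',f(594,176),'c',f(575,290))
```

```text
dish [ 0.5285 -0.1586  0.0619] [ 0.5285 -0.1674  0.0616] a [0.4863 0.0734 0.0786] b [0.4763 0.0058 0.0785] c [0.5425 0.0035 0.0779]
```

The dishes have been knocked aside, to about (0.5285, −0.159). I'll take them from there.

Request:
servo_tool(rows="0 -20 -15 0;0 -25 -25 0;0 -12 -30 0;0 0 -30 0;0 0 0 0", gripper=82)

```text
clock: 23.85
eef_pos: [0.5244, -0.1519, 0.1181]
eef_rot: [0.735, -0.004, 0.678, -0.008]
ft_force: [-0.4, 0.7, 0.1]
grip_width: 0.0819
```

Run:
```python
from h import *
st()
snap('wrist','w7.png',scale=1.4)
```

```text
t 23.85 tcp [ 524.4 -151.9  118.1] yawY 89.7 tilt [ 0.081 -0.017 -0.997] j [ 0.78  0.57 -0.71  1.98  0.58  0.7   1.29] F [-0.4  0.7  0.1] g 81.9
```

View pics/w7.png

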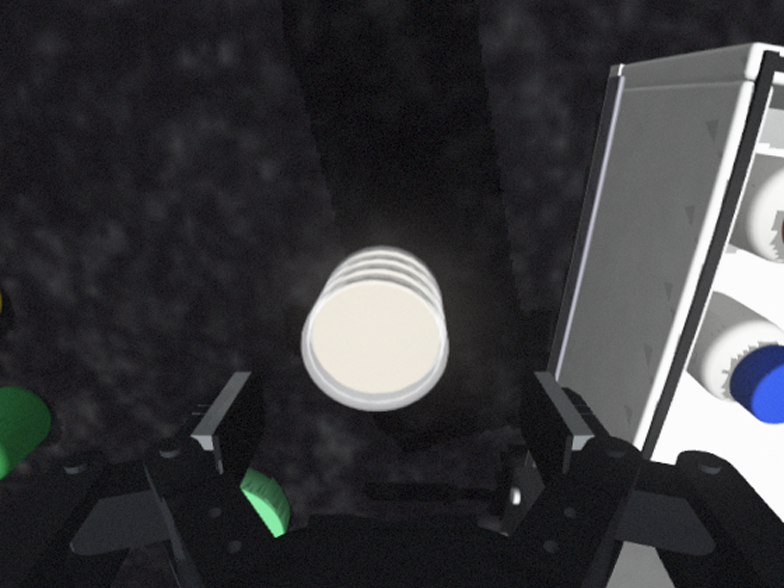

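Run:
```python
from h import *
f=lambda u,v:pt('wrist',u/1.4,v/1.4).round(4)
print('dish',f(375,336),f(315,336),f(440,336))
```

```text
dish [ 0.527  -0.1608  0.0616] [ 0.5267 -0.185   0.0624] [ 0.5265 -0.1347  0.0623]
```

Request:
servo_tool(rows="0 -8 -8 0;0 -4 -20 0;0 0 -22 0;0 0 -20 0;0 0 0 0")

```text
clock: 24.4
eef_pos: [0.531, -0.1645, 0.0541]
eef_rot: [0.74, -0.008, 0.672, -0.008]
ft_force: [0.2, -0.1, 0.2]
grip_width: 0.0821
```

Run:
```python
from h import *
st()
```

```text
t 24.4 tcp [ 531.  -164.5   54.1] yawY 89.9 tilt [ 0.096 -0.022 -0.995] j [ 0.72  0.67 -0.61  1.99  0.7   0.58  1.22] F [ 0.2 -0.1  0.2] g 82.1
```

Request:
servo_tool(rows="-4 3 -6 0;-2 0 -6 0;0 0 0 0")

```text
clock: 24.7
eef_pos: [0.5269, -0.1614, 0.0446]
eef_rot: [0.742, -0.009, 0.67, -0.008]
ft_force: [-0.3, 0.4, 0.0]
grip_width: 0.0815
```

Request:
servo_tool(rows="0 0 0 0;0 0 0 0;0 0 0 0;0 0 0 0;0 0 0 0", gripper=45)

```text
clock: 25.2
eef_pos: [0.5281, -0.1617, 0.047]
eef_rot: [0.743, -0.009, 0.669, -0.008]
ft_force: [-0.6, 0.1, -0.9]
grip_width: 0.0598
```

Request:
servo_tool(rows="0 0 20 0;0 0 30 0;0 0 35 0;0 0 40 0;2 0 45 0;6 20 0 0;8 30 0 0;8 34 0 0;8 34 0 0;8 34 0 0")

```text
clock: 26.2
eef_pos: [0.5655, -0.013, 0.2223]
eef_rot: [0.742, -0.005, 0.671, -0.015]
ft_force: [0.9, 0.0, -0.7]
grip_width: 0.0596
```

Run:
```python
from h import *
st()
```

```text
t 26.2 tcp [565.5 -13.  222.3] yawY 89.1 tilt [ 0.1   -0.028 -0.995] j [ 0.6   0.46 -0.83  1.87  0.49  0.9   1.11] F [ 0.9  0.  -0.7] g 59.6
```

Request:
servo_tool(rows="10 22 0 0;12 22 -10 0;10 16 -25 0;4 6 -30 0;0 0 -30 0;0 0 -30 0;0 0 0 0")

```text
clock: 26.9
eef_pos: [0.6028, 0.064, 0.0941]
eef_rot: [0.743, -0.007, 0.669, -0.01]
ft_force: [-0.8, 0.3, -0.8]
grip_width: 0.0597
```

Run:
```python
from h import *
st()
```

```text
t 26.9 tcp [602.8  64.   94.1] yawY 89.7 tilt [ 0.103 -0.024 -0.994] j [ 0.32  0.68 -0.67  1.86  0.7   0.74  0.83] F [-0.8  0.3 -0.8] g 59.7
```

Request:
servo_tool(rows="0 -6 -10 0;0 -5 -10 0;0 -2 -10 0;0 0 -4 0;0 0 0 0")

```text
clock: 27.4
eef_pos: [0.6051, 0.0488, 0.0613]
eef_rot: [0.744, -0.006, 0.668, -0.011]
ft_force: [0.4, 0.3, -0.5]
grip_width: 0.0601
```

Run:
```python
from h import *
st()
```

```text
t 27.4 tcp [605.1  48.8  61.3] yawY 89.6 tilt [ 0.109 -0.025 -0.994] j [ 0.32  0.72 -0.63  1.87  0.75  0.68  0.81] F [ 0.4  0.3 -0.5] g 60.1
```

Request:
servo_tool(rows="0 0 -3 0;0 0 0 0;0 0 0 0;0 0 0 0", gripper=68)

```text
clock: 27.8
eef_pos: [0.6067, 0.0494, 0.0602]
eef_rot: [0.746, -0.006, 0.666, -0.011]
ft_force: [0.5, -0.3, -0.1]
grip_width: 0.0676
```

Request:
servo_tool(rows="0 0 15 0;0 0 30 0;0 0 40 0;0 0 45 0;0 0 50 0;-15 0 50 0;-25 -5 20 0;-25 -10 0 0;0 0 0 0")

```text
clock: 28.7
eef_pos: [0.5387, 0.0384, 0.3227]
eef_rot: [0.748, -0.009, 0.664, -0.008]
ft_force: [-0.6, -0.2, -1.6]
grip_width: 0.0676
```

Run:
```python
from h import *
st()
snap('wrist','w8.png',scale=1.4);snap('scene','s8.png',(120,40,400,250),2.8)
```

```text
t 28.7 tcp [538.7  38.4 322.7] yawY 90.0 tilt [ 0.118 -0.025 -0.993] j [ 0.64  0.3  -0.94  1.83  0.34  1.05  1.15] F [-0.6 -0.2 -1.6] g 67.6
```

View pics/w8.png

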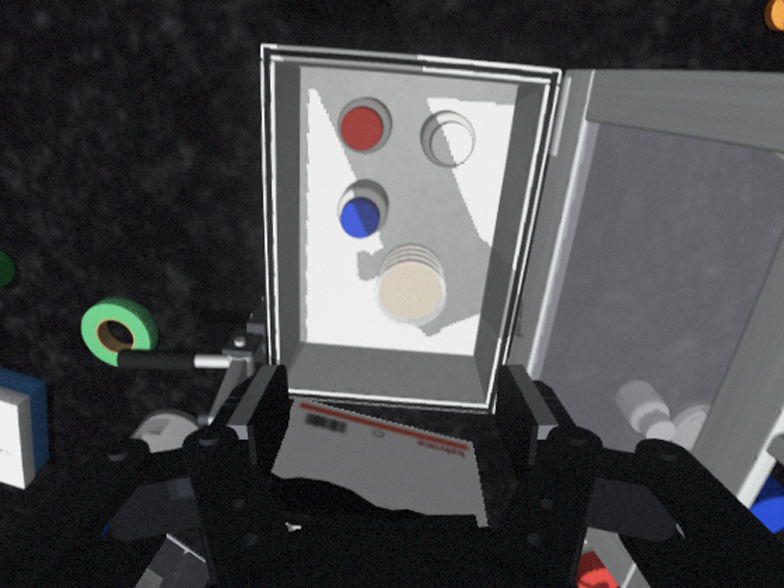

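View pics/s8.png

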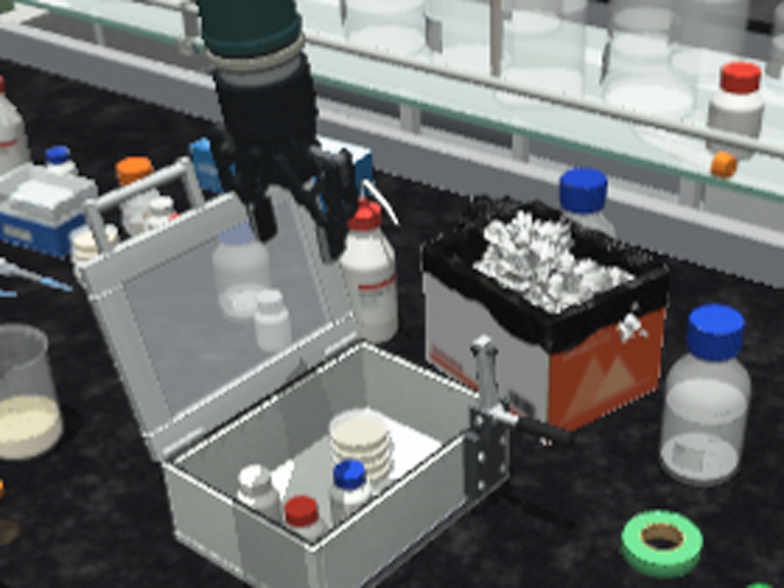

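All four are standing in the chest. The tool has built up a 0.12 rad lean, so I'll half-turn it to let the drift cancel, while going above the cover bar.

Request:
servo_tool(rows="0 0 20 -8.5;0 0 20 -8.5;0 0 20 -8.5;0 0 20 -8.5;0 0 20 -8.5;0 0 0 -8.5;0 0 0 -8.5;0 0 0 -8.5;0 5 0 -8.5;0 10 0 -8.5", gripper=50)

```text
clock: 29.8
eef_pos: [0.5455, 0.0573, 0.4245]
eef_rot: [0.54, 0.451, 0.492, -0.513]
ft_force: [0.7, -0.6, 0.3]
grip_width: 0.05
```

Request:
servo_tool(rows="0 10 0 -8.5;0 10 0 -8.5;0 10 0 -8.5;0 10 0 -8.5;0 10 0 -8.5;0 10 0 -8.5;0 10 0 -8.5;0 10 0 -8.5;0 10 0 -8.5;0 10 0 -8.5")

```text
clock: 30.8
eef_pos: [0.5512, 0.1684, 0.4173]
eef_rot: [-0.042, -0.662, -0.057, 0.746]
ft_force: [0.0, 0.5, 0.7]
grip_width: 0.0502
```

Run:
```python
from h import *
st()
snap('top','t9.png',(100,100,300,260),4);snap('scene','s9.png',(120,0,400,210),2.8)
```

```text
t 30.8 tcp [551.2 168.4 417.3] yawY -82.0 tilt [-0.119  0.013 -0.993] j [ 0.06  0.34 -0.51  1.48  0.1   1.47 -1.89] F [0.  0.5 0.7] g 50.2
```

View pics/t9.png

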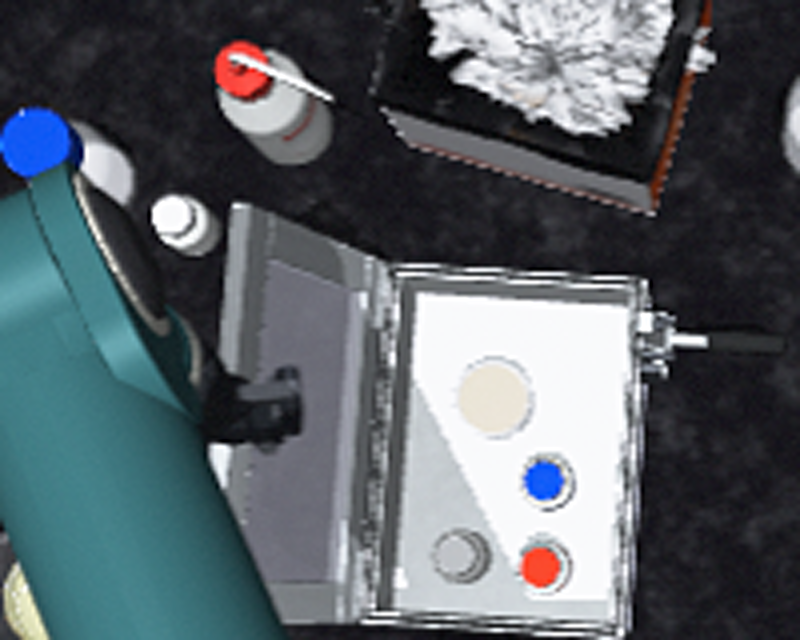

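View pics/s9.png

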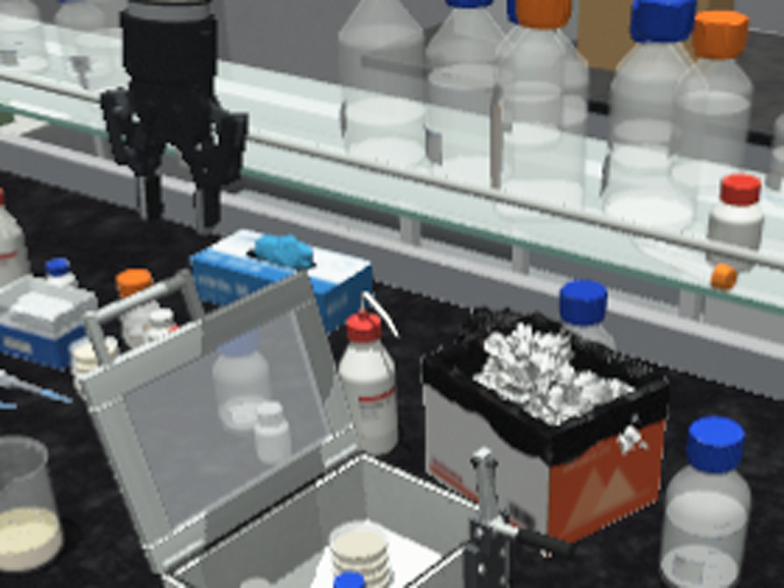

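Request:
servo_tool(rows="-10 12 0 -6;-14 16 0 -5;-12 14 0 0;0 0 0 0;0 0 0 0")

```text
clock: 31.4
eef_pos: [0.5152, 0.2117, 0.4154]
eef_rot: [0.022, -0.664, 0.0, 0.747]
ft_force: [0.6, -0.2, -0.4]
grip_width: 0.0501
```

Run:
```python
from h import *
st()
snap('wrist','w9.png',scale=1.4);snap('scene','s10.png',(120,40,320,190),4)
```

```text
t 31.4 tcp [515.2 211.7 415.4] yawY -91.9 tilt [-0.117  0.032 -0.993] j [-0.    0.29 -0.52  1.54  0.06  1.44 -2.12] F [ 0.6 -0.2 -0.4] g 50.1
```

View pics/w9.png

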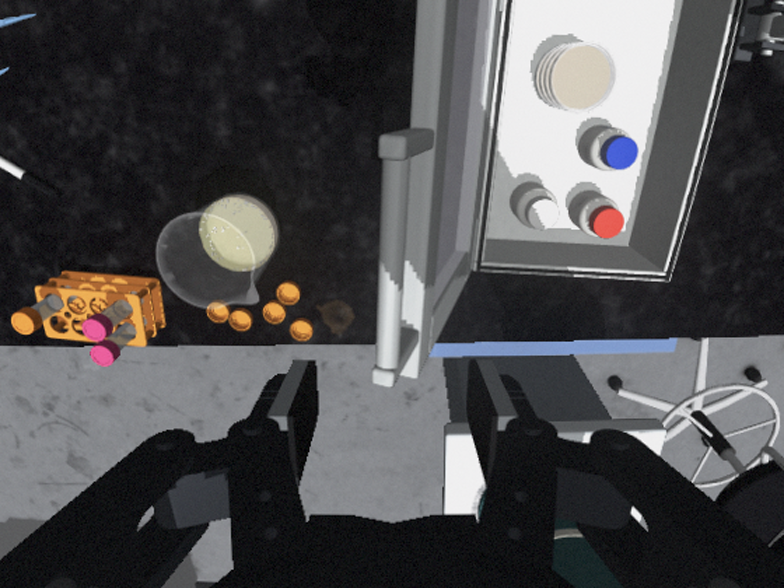

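View pics/s10.png

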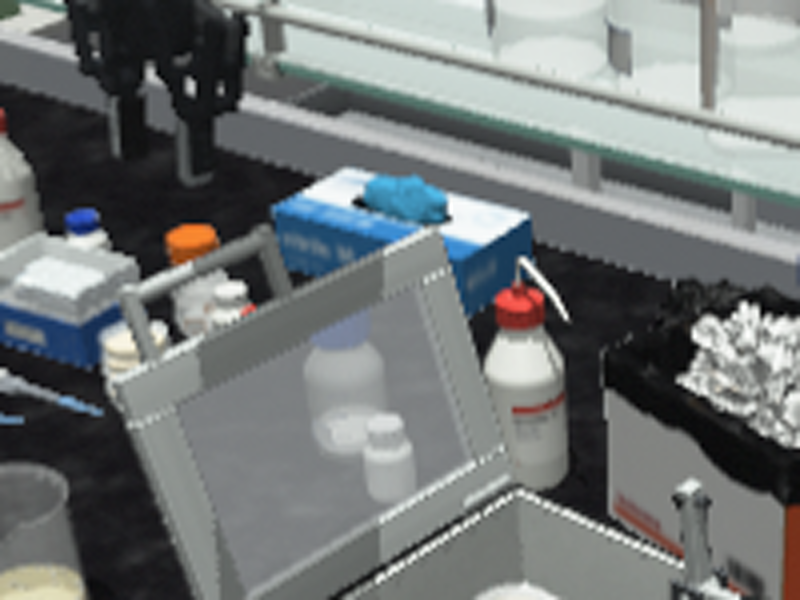

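Run:
```python
from h import *
f=lambda u,v:pt('wrist',u/1.4,v/1.4).round(4)
for p in [(398,145),(396,200),(393,260),(389,320),(385,365),(384,378)]: print(p,f(*p))
```

```text
(398, 145) [0.583  0.2085 0.3302]
(396, 200) [0.5605 0.2099 0.3294]
(393, 260) [0.5337 0.212  0.3289]
(389, 320) [0.5039 0.2148 0.3289]
(385, 365) [0.4791 0.2176 0.3288]
(384, 378) [0.4734 0.2182 0.3316]
```

Request:
servo_tool(rows="4 1 -20 -3;4 1 -25 0;0 0 -20 0;0 0 -12 0;0 0 0 0")

```text
clock: 32.0
eef_pos: [0.5271, 0.2098, 0.3364]
eef_rot: [0.043, -0.665, 0.019, 0.745]
ft_force: [0.1, -0.6, 0.1]
grip_width: 0.0502
```

Run:
```python
from h import *
st()
snap('scene','s11.png',(120,40,320,190),4)
```

```text
t 32.0 tcp [527.1 209.8 336.4] yawY -95.2 tilt [-0.112  0.039 -0.993] j [-0.01  0.36 -0.5   1.63  0.08  1.28 -2.18] F [ 0.1 -0.6  0.1] g 50.2
```

View pics/s11.png

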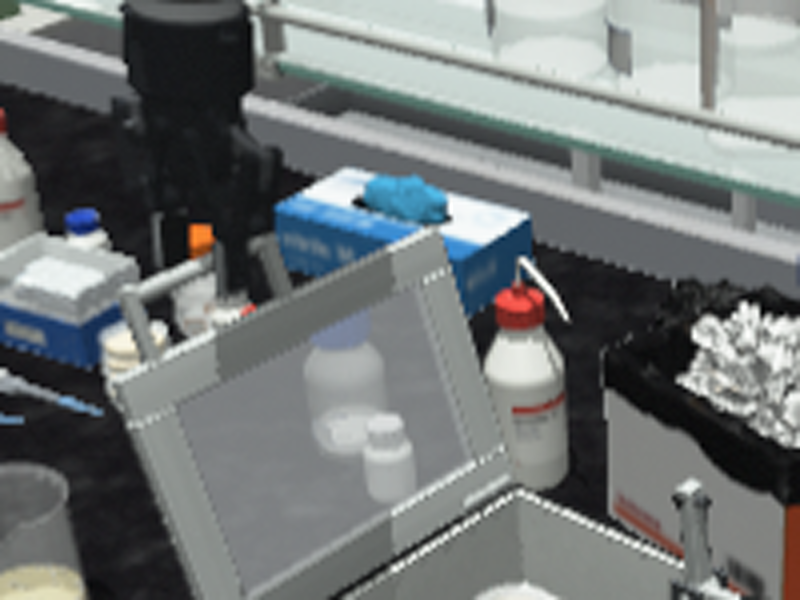

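Request:
servo_tool(rows="-3 3 -7 0;0 0 -2 0;0 0 0 0")

```text
clock: 32.35
eef_pos: [0.5255, 0.2135, 0.3302]
eef_rot: [0.044, -0.667, 0.018, 0.744]
ft_force: [-0.1, 0.6, -0.3]
grip_width: 0.05
```

Request:
servo_tool(rows="0 0 0 0;0 0 0 0;0 0 0 0;0 0 0 0;0 0 0 0;0 0 0 0;0 0 0 0", gripper=5, squeeze=40)

```text
clock: 33.05
eef_pos: [0.5258, 0.2141, 0.3315]
eef_rot: [0.044, -0.668, 0.018, 0.743]
ft_force: [-0.3, -0.3, -0.9]
grip_width: 0.0105
```

Run:
```python
from h import *
st()
```

```text
t 33.05 tcp [525.8 214.1 331.5] yawY -95.1 tilt [-0.104  0.041 -0.994] j [-0.02  0.36 -0.5   1.64  0.09  1.26 -2.18] F [-0.3 -0.3 -0.9] g 10.5
```

```bash
cat > lower.py <<'E'
from h import *
import sys
d=float(sys.argv[1]);n=int(sys.argv[2])
s,M=st()
H=np.array([.5318,.1405,.095]);nn=np.array([.08,.997,0]);r=.240
off=np.array([0,0,.0078])
b=s['eef_pos']-off-H
sy=-(b@nn); ph=np.arctan2(b[2],sy); print('phi',ph,'cover',ph-.033,'r',np.hypot(sy,b[2]))
def pos(p): return H-nn*r*np.cos(p)+np.array([0,0,r*np.sin(p)])+off
prev=s['eef_pos'].copy()
out=[]
for i in range(1,n+1):
    p=max(ph-d*i,.033); q=pos(p); out.append('%.0f %.0f %.0f 0'%tuple((q-prev)*1000)); prev=prev+np.round((q-prev)*1000)/1000
print(';'.join(out))
E
python3 lower.py .05 10
```

```text
t 33.05 tcp [525.8 214.1 331.5] yawY -95.1 tilt [-0.104  0.041 -0.994] j [-0.02  0.36 -0.5   1.64  0.09  1.26 -2.18] F [-0.3 -0.3 -0.9] g 10.5
phi 1.8793832956081462 cover 1.8463832956081463 r 0.24001960515495485
11 -12 3 0;-1 -12 3 0;-1 -12 2 0;-1 -12 2 0;-1 -12 1 0;-1 -12 0 0;-1 -12 0 0;-1 -11 -1 0;-1 -12 -1 0;-1 -12 -2 0
```

```bash
sed -i 's/\.5318,/.520,/' lower.py
```

Request:
servo_tool(rows="-1 -8 2 0;-1 -12 3 0;-1 -12 2 0;-1 -12 2 0;-1 -12 1 0;-1 -12 1 0")

```text
clock: 33.65
eef_pos: [0.5204, 0.1458, 0.3451]
eef_rot: [0.046, -0.67, 0.013, 0.741]
ft_force: [1.7, 3.6, 2.5]
grip_width: 0.0103
```

```bash
python3 lower.py .05 8
```

```text
t 33.65 tcp [520.4 145.8 345.1] yawY -94.9 tilt [-0.099  0.05  -0.994] j [ 0.1   0.29 -0.48  1.69  0.05  1.27 -2.04] F [1.7 3.6 2.5] g 10.3
phi 1.5927590275182988 cover 1.5597590275182989 r 0.2423190013633681
-1 -12 -2 0;-1 -12 -1 0;-1 -12 -1 0;-1 -12 -2 0;-1 -11 -2 0;-1 -12 -3 0;-1 -11 -4 0;-1 -12 -4 0
```

Request:
servo_tool(rows="-1 -12 -2 0;-1 -12 -1 0;-1 -12 -1 0;-1 -12 -2 0;-1 -11 -2 0;-1 -12 -3 0;-1 -11 -4 0;-1 -12 -4 0")

```text
clock: 34.45
eef_pos: [0.5123, 0.0415, 0.3269]
eef_rot: [0.047, -0.671, 0.015, 0.74]
ft_force: [4.8, 3.6, -8.3]
grip_width: 0.0104
```

```bash
python3 lower.py .05 8
```

```text
t 34.45 tcp [512.3  41.5 326.9] yawY -95.1 tilt [-0.095  0.05  -0.994] j [ 0.25  0.25 -0.43  1.77  0.04  1.23 -1.85] F [ 4.8  3.6 -8.3] g 10.4
phi 1.1536374697747378 cover 1.1206374697747379 r 0.24515373113100764
-1 -9 -10 0;-1 -10 -6 0;-1 -11 -6 0;-0 -9 -6 0;-1 -10 -8 0;-1 -9 -7 0;-1 -9 -8 0;-0 -8 -9 0
```

Request:
servo_tool(rows="-1 -8 -8 0;-1 -9 -7 0;-1 -9 -6 0;0 -9 -6 0;-1 -9 -7 0;-1 -9 -7 0")

```text
clock: 35.05
eef_pos: [0.5073, -0.0228, 0.2858]
eef_rot: [0.045, -0.672, 0.019, 0.739]
ft_force: [4.8, 3.0, -3.4]
grip_width: 0.0105
```

```bash
python3 lower.py .04 8
python3 - <<'E'
from h import *
snap('scene','s12.png',(120,40,400,250),2.8)
E
```

```text
t 35.05 tcp [507.3 -22.8 285.8] yawY -95.3 tilt [-0.094  0.041 -0.995] j [ 0.33  0.28 -0.39  1.83  0.06  1.14 -1.74] F [ 4.8  3.  -3.4] g 10.5
phi 0.840798167088302 cover 0.807798167088302 r 0.24563901548145228
-1 -3 -11 0;-0 -7 -7 0;-1 -6 -7 0;-0 -7 -7 0;-1 -6 -8 0;-0 -5 -7 0;-1 -5 -8 0;0 -5 -9 0
```

View pics/s12.png

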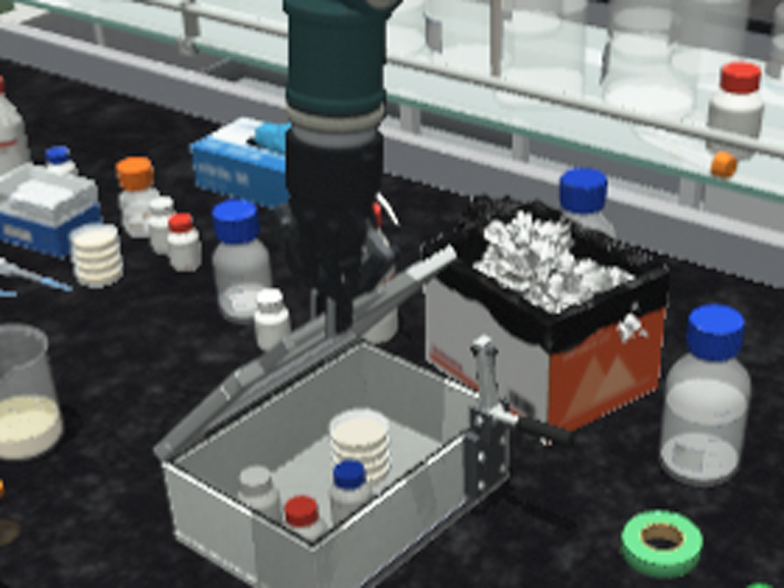

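Request:
servo_tool(rows="-1 -5 -8 0;0 -7 -8 0;-1 -6 -7 0;0 -6 -7 0;-1 -6 -8 0;0 -5 -7 0;-1 -5 -8 0;0 -5 -8 0")

```text
clock: 35.9
eef_pos: [0.5033, -0.075, 0.2182]
eef_rot: [0.044, -0.672, 0.021, 0.739]
ft_force: [1.7, 2.5, -2.0]
grip_width: 0.0109
```

```bash
python3 lower.py .04 9
```

```text
t 35.9 tcp [503.3 -75.  218.2] yawY -95.4 tilt [-0.093  0.038 -0.995] j [ 0.38  0.35 -0.35  1.9   0.1   1.01 -1.67] F [ 1.7  2.5 -2. ] g 10.9
phi 0.4902615795233967 cover 0.45726157952339674 r 0.2450359202509274
-1 0 -11 0;0 -4 -9 0;-0 -4 -9 0;-0 -3 -9 0;-1 -3 -9 0;0 -2 -9 0;-0 -3 -9 0;-0 -1 -10 0;-0 -2 -9 0
```

Request:
servo_tool(rows="-1 -2 -9 0;0 -3 -9 0;0 -4 -9 0;0 -3 -9 0;-1 -3 -9 0;0 -2 -9 0;0 -2 -9 0;0 -1 -9 0")

```text
clock: 36.7
eef_pos: [0.5013, -0.0993, 0.1398]
eef_rot: [0.043, -0.672, 0.022, 0.739]
ft_force: [2.6, -2.9, -0.7]
grip_width: 0.0104
```

```bash
python3 lower.py .03 7
```

```text
t 36.7 tcp [501.3 -99.3 139.8] yawY -95.4 tilt [-0.093  0.034 -0.995] j [ 0.4   0.47 -0.31  1.95  0.15  0.85 -1.67] F [ 2.6 -2.9 -0.7] g 10.4
phi 0.1526899170954906 cover 0.1196899170954906 r 0.24345552914597018
-0 2 -8 0;-0 -0 -7 0;-0 -1 -7 0;-1 -0 -7 0;0 -0 -0 0;0 -0 -0 0;0 -0 -0 0
```

Request:
servo_tool(rows="0 0 -7 0;0 0 -7 0;0 0 -6 0;0 0 -5 0;0 0 -4 0;0 0 0 0")

```text
clock: 37.3
eef_pos: [0.5017, -0.1011, 0.1163]
eef_rot: [0.041, -0.671, 0.024, 0.74]
ft_force: [2.3, -1.5, -5.3]
grip_width: 0.0102
```

```bash
python3 lower.py .03 1;python3 - <<'E'
from h import *
snap('scene','s13.png',(120,40,400,250),2.8)
E
```

```text
t 37.3 tcp [ 501.7 -101.1  116.3] yawY -95.3 tilt [-0.095  0.029 -0.995] j [ 0.38  0.5  -0.3   1.96  0.17  0.8  -1.68] F [ 2.3 -1.5 -5.3] g 10.2
phi 0.055779910773356034 cover 0.022779910773356032 r 0.2427585203845549
-1 2 -6 0
```

View pics/s13.png

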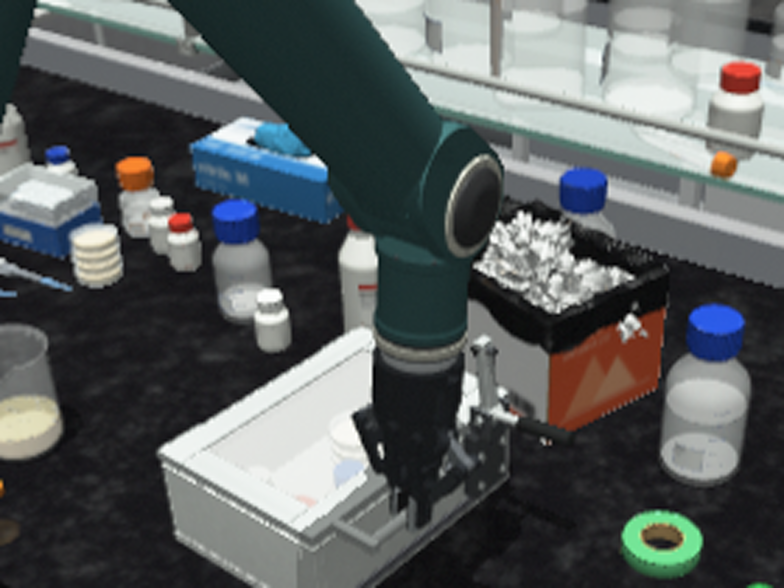

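Request:
servo_tool(rows="0 0 -3 0;0 0 -3 0;0 0 -3 0;0 0 0 0")

```text
clock: 37.75
eef_pos: [0.5017, -0.1011, 0.116]
eef_rot: [0.039, -0.67, 0.025, 0.74]
ft_force: [2.5, -2.0, -5.0]
grip_width: 0.0104
```

Request:
servo_tool(rows="0 0 -6 0;0 0 -6 0;0 0 -4 0")

```text
clock: 38.05
eef_pos: [0.5042, -0.1012, 0.1117]
eef_rot: [0.037, -0.671, 0.027, 0.74]
ft_force: [-9.2, 0.1, 35.3]
grip_width: 0.0104
```

```bash
python3 lower.py .03 1
```

```text
t 38.05 tcp [ 504.2 -101.2  111.7] yawY -95.2 tilt [-0.096  0.019 -0.995] j [ 0.37  0.51 -0.29  1.96  0.19  0.8  -1.69] F [-9.2  0.1 35.3] g 10.4
phi 0.036629533851392664 cover 0.003629533851392662 r 0.24241123512606588
-3 3 -1 0
```

Request:
servo_tool(rows="0 0 3 0;0 0 0 0;0 0 0 0;0 0 0 0", gripper=26)

```text
clock: 38.45
eef_pos: [0.5018, -0.0988, 0.1134]
eef_rot: [0.038, -0.669, 0.026, 0.742]
ft_force: [-0.8, 0.1, 0.5]
grip_width: 0.0259
```

Request:
servo_tool(rows="0 0 8 0;0 0 15 0;0 0 25 0;0 0 30 0;0 0 30 0;0 0 20 0;0 0 0 0;0 0 0 0")

```text
clock: 39.25
eef_pos: [0.498, -0.0971, 0.2437]
eef_rot: [0.04, -0.665, 0.024, 0.745]
ft_force: [-0.3, -0.0, -0.3]
grip_width: 0.0256
```

Run:
```python
from h import *
st();snap('scene','s14.png',(120,40,400,250),2.8)
im,P=cloud('scene')
m=(P[...,0]>.44)&(P[...,0]<.69)&(P[...,1]>-.05)&(P[...,1]<.12)&(P[...,2]>.07)&(P[...,2]<.15)
Q=P[m];print(len(Q));
for a in np.arange(-.05,.12,.03):
    s=Q[(Q[:,1]>a)&(Q[:,1]<a+.03)];print(round(a,2),len(s),np.median(s[:,2]))
```

```text
t 39.25 tcp [498.  -97.1 243.7] yawY -95.3 tilt [-0.111  0.027 -0.993] j [ 0.41  0.33 -0.34  1.87  0.1   1.08 -1.63] F [-0.3 -0.  -0.3] g 25.6
3066
-0.05 602 0.10833123439601738
-0.02 514 0.10663593102951374
0.01 496 0.10661916350777728
0.04 494 0.10668951960544626
0.07 562 0.10654623545767378
0.1 398 0.10876730410004165
```

View pics/s14.png

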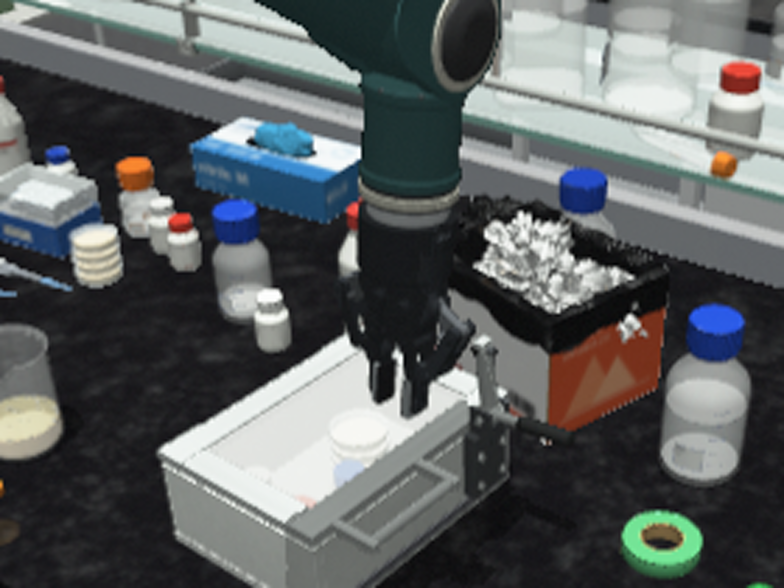

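Request:
servo_tool(rows="8 -15 10 0;20 -15 10 0;28 -12 5 0;30 -6 0 0;30 0 0 0;25 0 0 0;12 0 0 0;0 0 0 0", gripper=0)

```text
clock: 40.1
eef_pos: [0.6506, -0.1465, 0.2555]
eef_rot: [0.041, -0.657, 0.023, 0.753]
ft_force: [-0.2, 0.7, -0.9]
grip_width: -0.0002
```

Run:
```python
from h import *
st();snap('wrist','w15.png',scale=1.4)
```

```text
t 40.1 tcp [ 650.6 -146.5  255.5] yawY -95.3 tilt [-0.134  0.031 -0.991] j [ 0.36  0.59 -0.29  1.44  0.15  1.28 -1.6 ] F [-0.2  0.7 -0.9] g -0.2
```

View pics/w15.png

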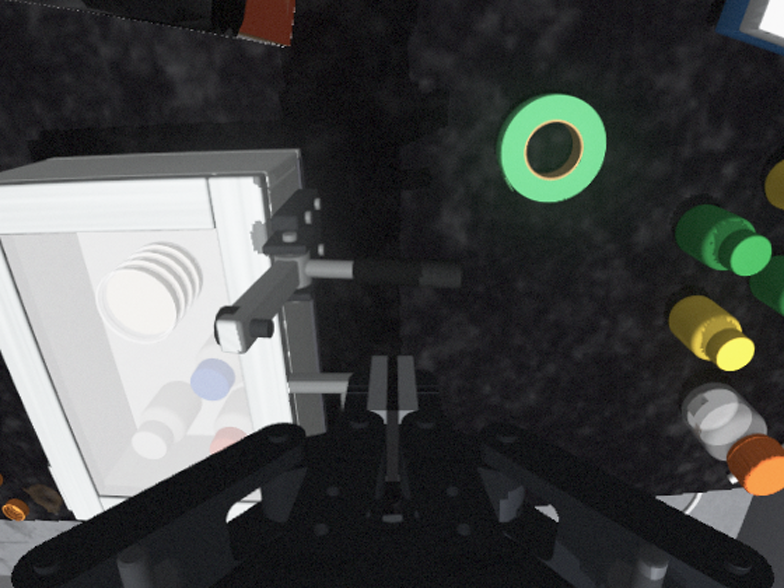

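Run:
```python
from h import *
f=lambda u,v:pt('wrist',u/1.4,v/1.4).round(4)
for p in [(230,332),(264,328),(260,300),(280,280),(330,268),(450,274)]: print(p,f(*p))
```

```text
(230, 332) [ 0.6522 -0.0795  0.1968]
(264, 328) [ 0.651  -0.0927  0.193 ]
(260, 300) [ 0.6564 -0.0874  0.1762]
(280, 280) [ 0.6562 -0.0911  0.1538]
(330, 268) [ 0.6497 -0.1111  0.126 ]
(450, 274) [ 0.6449 -0.1754  0.136 ]
```

Request:
servo_tool(rows="2 2 -22 0;0 2 -24 0;0 0 -16 0;0 0 0 0")

```text
clock: 40.55
eef_pos: [0.6476, -0.1427, 0.1892]
eef_rot: [0.041, -0.654, 0.023, 0.755]
ft_force: [-0.6, 0.2, 0.0]
grip_width: -0.0003
```

Run:
```python
from h import *
st()
```

```text
t 40.55 tcp [ 647.6 -142.7  189.2] yawY -95.3 tilt [-0.14   0.031 -0.99 ] j [ 0.35  0.65 -0.28  1.5   0.17  1.17 -1.62] F [-0.6  0.2  0. ] g -0.3
```

Request:
servo_tool(rows="3 12 2 0;3 12 0 0;1 12 0 0;0 12 0 0;0 12 0 0;0 12 0 0;0 12 0 0;0 12 0 0")

```text
clock: 41.35
eef_pos: [0.6561, -0.0401, 0.1959]
eef_rot: [0.041, -0.657, 0.025, 0.753]
ft_force: [-0.5, -0.4, -0.1]
grip_width: -0.0001
```

Request:
servo_tool(rows="0 5 0 0;0 0 0 0;0 0 20 0;0 0 40 0;0 0 40 0;0 0 0 0")

```text
clock: 41.95
eef_pos: [0.6545, -0.0316, 0.2974]
eef_rot: [0.04, -0.655, 0.023, 0.754]
ft_force: [1.2, -0.2, 0.2]
grip_width: 0.0001
```

Run:
```python
from h import *
st();snap('scene','s16.png',(120,40,400,250),2.8)
```

```text
t 41.95 tcp [654.5 -31.6 297.4] yawY -95.2 tilt [-0.139  0.031 -0.99 ] j [ 0.22  0.54 -0.32  1.42  0.13  1.34 -1.76] F [ 1.2 -0.2  0.2] g 0.1
```

View pics/s16.png

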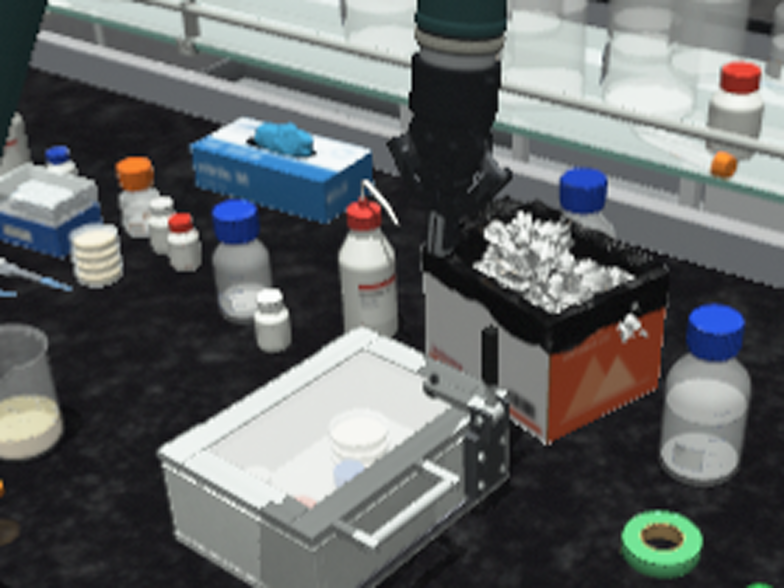

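Request:
servo_tool(rows="-20 -15 15 0;-25 -20 15 0;-25 -20 10 0;-20 -15 0 0;0 0 0 0;0 0 0 0")

```text
clock: 42.6
eef_pos: [0.5571, -0.1059, 0.3282]
eef_rot: [0.042, -0.649, 0.024, 0.759]
ft_force: [0.7, 0.7, -0.4]
grip_width: 0.0001
```

Run:
```python
from h import *
st();snap('top','t17.png',(150,130,300,270),5);snap('scene','s17.png',(220,130,320,230),6)
im,P=cloud('scene')
# handle & arm points near clamp
m=(abs(P[...,0]-.647)<.02)&(P[...,1]>-.12)&(P[...,1]<0.01)&(P[...,2]>.118)
Q=P[m]
for a in np.arange(-.12,.01,.01):
    s=Q[(Q[:,1]>a)&(Q[:,1]<a+.01)]
    if len(s):print(round(a,2),len(s),s[:,2].min().round(3),s[:,2].max().round(3))
```

```text
t 42.6 tcp [ 557.1 -105.9  328.2] yawY -95.4 tilt [-0.154  0.032 -0.988] j [ 0.37  0.37 -0.31  1.61  0.09  1.34 -1.62] F [ 0.7  0.7 -0.4] g 0.1
-0.11 1 0.123 0.123
-0.1 139 0.118 0.214
-0.09 88 0.119 0.214
-0.08 16 0.118 0.127
-0.07 17 0.118 0.125
-0.06 15 0.119 0.126
-0.05 17 0.118 0.125
-0.04 14 0.118 0.129
-0.03 24 0.119 0.134
-0.02 15 0.118 0.131
```

View pics/t17.png

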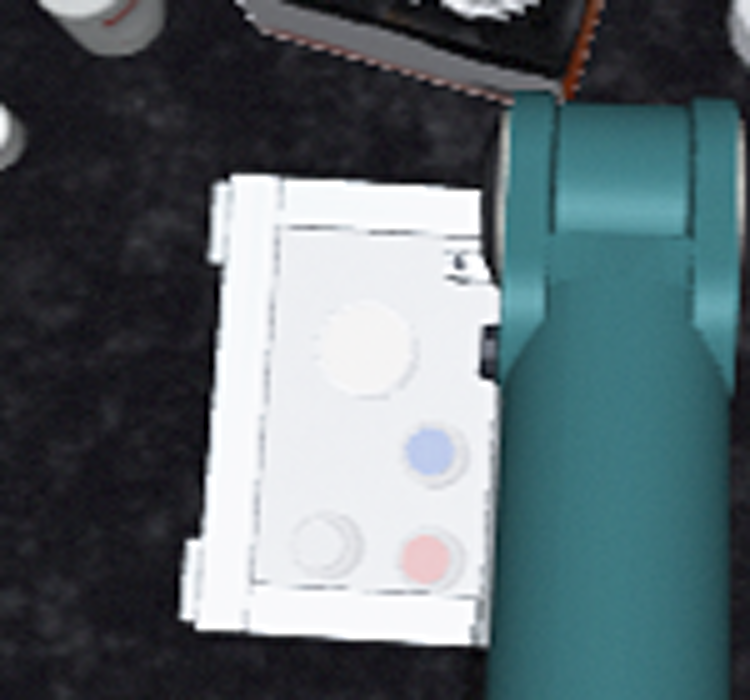

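View pics/s17.png

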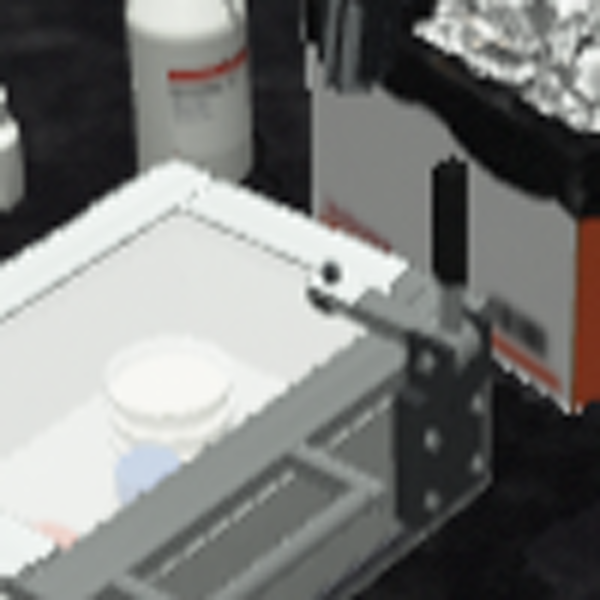

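The clamp arm is level and its handle upright at s17 (450,215). The cover is flat, and all four items stand upright under the window. I'm handing it in.

Run:
```python
from h import *
print(env.finish_job())
```

```text
the job is handed in; nothing more can be done
None
```

The three white bottles that were present (white, red and blue caps) and the dish stack are standing in the chest, the cover is shut and the clamp is on. I handed the job in at about 43 s. I first pushed the clamp fully back, then placed the bottles and dishes. I lowered the cover held by its bar at about 0.5 rad/s, pressed it onto the rim and tipped the clamp over.

**Last checks:**
- **Bottles:** after placing, their tops stood at 78 to 79 mm, which is right for upright on the floor.
- **Load:** all four items were still upright, seen through the shut cover's window.
- **Cover:** it was level across its surface, at about 107 to 109 mm.
- **Clamp:** the arm was level at about 125 mm along its length, and the handle was upright.
- **Robot:** the gripper was clear of everything.

**What went wrong or disagreed:**
- The dish stack was knocked about 5 cm aside during the run. I measured it again and picked it up from its new place.
- The tool slowly picked up a lean, reaching 0.15 rad at the end. A half turn before gripping the cover only partly offset it, and it did no harm that I saw.
- Estimates of the chest's turn ranged from −3° to −5° between views.
- A second white-capped bottle of the same size stands behind the cover among similar clutter. I took it for a look-alike and left it.
- No larger bottle (bottle_d) was found.
- I did not re-measure the glass bottle and tape roll at the end. Nothing was moved near them, and both looked undisturbed in the last wrist picture.

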